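# Empty the cuvette beakers into the ultrasonic cleaner

## Task

Get the used cuvettes ready for cleaning: put every cuvette in the cleaner's basin, tipping those in the beakers out (do not pick them out of a beaker) and picking up any that lie about on the drying mat. Stand the three beakers upright in an even row on the mat, one centred on each printed ring, and once all the cuvettes are in the basin throw the cleaner's lever into the green notch. Do not disturb the other things on the bench.

Things in the scene. Friction and masses are not known exactly. Their poses are not given: they have to be found in the camera images.
- cleaner: Bench ultrasonic cleaner, fixed: white box with an open-topped square steel-lined basin and, along its -y side, a grey control pod with the mode lever. Origin on the bench under the basin's centre. Basin outside 240 x 240 mm, walls 8 mm thick, rim 100 mm above the bench, inner floor (224 x 224 mm) 30 mm above the bench. The pod is 200 (x) x 90 (y) x 65 mm high, centred at local y = -165 mm.
- mode_lever (a joint): Mode lever, hinged about the cleaner's y axis, stiff enough to stay where it is left. 0 to 1.2 rad; at 0 it leans 0.6 rad from vertical towards the cleaner's -x, growing values swing it to +x. Three notches are marked on the plates beside it: black at 0.10, GREEN at 0.75, black at 1.12.
- lever_knob (a point): Centre of the red ball knob (24 mm diameter) at the end of the 10 mm thick steel lever rod, 100 mm from the pivot.
- lever_pivot (a point): Lever pivot, 75 mm above the bench; axes as the cleaner's (lever turns about y). The notch plates reach 58 mm from the pivot.
- mat: Black rubber drying mat, fixed, 340 (x) x 110 (y) x 3 mm, with three printed yellow rings (72 mm outside diameter) 100 mm apart along its x axis. Origin on the bench under its centre.
- ring_near (a point): Centre of the printed ring at mat x = -100 mm, on the mat's top face.
- ring_mid (a point): Centre of the printed ring at mat x = 0 mm, on the mat's top face.
- ring_far (a point): Centre of the printed ring at mat x = +100 mm, on the mat's top face.
- beaker_a: Pale blue plastic beaker, loose, 80 mm high, 58 mm across at the foot widening to 66 mm at the rim, wall 3 mm, floor 4 mm, 90 g. Origin at the centre of its underside, z along its axis towards the mouth. May hold cuvettes at the start.
- beaker_b: Pale blue plastic beaker, loose, 80 mm high, 58 mm across at the foot widening to 66 mm at the rim, wall 3 mm, floor 4 mm, 90 g. Origin at the centre of its underside, z along its axis towards the mouth. May hold cuvettes at the start.
- beaker_c: Pale blue plastic beaker, loose, 80 mm high, 58 mm across at the foot widening to 66 mm at the rim, wall 3 mm, floor 4 mm, 90 g. Origin at the centre of its underside, z along its axis towards the mouth. May hold cuvettes at the start.
- cuvette_1: Capped micro-cuvette, a loose smooth block 14 x 14 x 24 mm, orange with a blue cap end, 12 g. Origin at the centre of its orange end face, z along its 24 mm length. At the start it stands in beaker_a, if present. Absent in some runs.
- cuvette_2: Capped micro-cuvette, a loose smooth block 14 x 14 x 24 mm, orange with a blue cap end, 12 g. Origin at the centre of its orange end face, z along its 24 mm length. At the start it stands in beaker_a, if present. Absent in some runs.
- cuvette_3: Capped micro-cuvette, a loose smooth block 14 x 14 x 24 mm, orange with a blue cap end, 12 g. Origin at the centre of its orange end face, z along its 24 mm length. At the start it stands in beaker_b, if present. Absent in some runs.
- cuvette_4: Capped micro-cuvette, a loose smooth block 14 x 14 x 24 mm, orange with a blue cap end, 12 g. Origin at the centre of its orange end face, z along its 24 mm length. At the start it stands in beaker_b, if present. Absent in some runs.
- cuvette_5: Capped micro-cuvette, a loose smooth block 14 x 14 x 24 mm, orange with a blue cap end, 12 g. Origin at the centre of its orange end face, z along its 24 mm length. At the start it stands in beaker_c, if present. Absent in some runs.
- cuvette_6: Capped micro-cuvette, a loose smooth block 14 x 14 x 24 mm, orange with a blue cap end, 12 g. Origin at the centre of its orange end face, z along its 24 mm length. At the start it stands in beaker_c, if present. Absent in some runs.
- cuvette_7: Capped micro-cuvette, a loose smooth block 14 x 14 x 24 mm, orange with a blue cap end, 12 g. Origin at the centre of its orange end face, z along its 24 mm length. At the start it lies on the drying mat, if present. Absent in some runs.
- cuvette_8: Capped micro-cuvette, a loose smooth block 14 x 14 x 24 mm, orange with a blue cap end, 12 g. Origin at the centre of its orange end face, z along its 24 mm length. At the start it lies on the drying mat, if present. Absent in some runs.
- cuvette_9: Capped micro-cuvette, a loose smooth block 14 x 14 x 24 mm, orange with a blue cap end, 12 g. Origin at the centre of its orange end face, z along its 24 mm length. At the start it lies on the drying mat, if present. Absent in some runs.
- buffer_bottle: Bystander: clear bottle, 64 mm diameter, 150 mm high. Loose; origin at the centre of its underside.
- petri_dishes: Bystander: stack of petri dishes, 88 mm diameter, 30 mm high. Loose; origin at the centre of its underside.
- flask: Bystander: flat culture flask 120 x 75 x 32 mm with a red cap along +x. Loose; origin at the centre of its underside.
- marker: Bystander: marker pen 110 x 13 x 13 mm along its x. Loose; origin at the centre of its underside.

How it is judged (in metres and radians):
On the way, in this order (a step that is already met when the one before it is completed fails the run):
1. every cuvette is in the cleaner's basin (x of cuvette_1 in the frame of cleaner between -0.114 and 0.114 m and y of cuvette_1 in the frame of cleaner between -0.114 and 0.114 m and z of cuvette_1 in the frame of cleaner between 0.02 and 0.09 m and x of cuvette_2 in the frame of cleaner between -0.114 and 0.114 m and y of cuvette_2 in the frame of cleaner between -0.114 and 0.114 m and z of cuvette_2 in the frame of cleaner between 0.02 and 0.09 m and x of cuvette_3 in the frame of cleaner between -0.114 and 0.114 m and y of cuvette_3 in the frame of cleaner between -0.114 and 0.114 m and z of cuvette_3 in the frame of cleaner between 0.02 and 0.09 m and x of cuvette_4 in the frame of cleaner between -0.114 and 0.114 m and y of cuvette_4 in the frame of cleaner between -0.114 and 0.114 m and z of cuvette_4 in the frame of cleaner between 0.02 and 0.09 m and x of cuvette_5 in the frame of cleaner between -0.114 and 0.114 m and y of cuvette_5 in the frame of cleaner between -0.114 and 0.114 m and z of cuvette_5 in the frame of cleaner between 0.02 and 0.09 m and x of cuvette_6 in the frame of cleaner between -0.114 and 0.114 m and y of cuvette_6 in the frame of cleaner between -0.114 and 0.114 m and z of cuvette_6 in the frame of cleaner between 0.02 and 0.09 m and x of cuvette_7 in the frame of cleaner between -0.114 and 0.114 m and y of cuvette_7 in the frame of cleaner between -0.114 and 0.114 m and z of cuvette_7 in the frame of cleaner between 0.02 and 0.09 m and x of cuvette_8 in the frame of cleaner between -0.114 and 0.114 m and y of cuvette_8 in the frame of cleaner between -0.114 and 0.114 m and z of cuvette_8 in the frame of cleaner between 0.02 and 0.09 m and x of cuvette_9 in the frame of cleaner between -0.114 and 0.114 m and y of cuvette_9 in the frame of cleaner between -0.114 and 0.114 m and z of cuvette_9 in the frame of cleaner between 0.02 and 0.09 m), for 0.3 s.
2. with the basin loaded, the lever stands in the green notch (value of joint mode_lever between 0.66 and 0.84 rad), for 0.3 s.
At the end, for the whole second after the job is handed in: Every cuvette rests in the basin (inside its walls, less than 60 mm above its floor); the lever stands in the green notch (within 0.09 rad of 0.75); each of the three beakers stands upright (within 0.1 rad) and at rest on the mat, within 12 mm of the centre of a ring of its own (all of step 1 and all of step 2 and velocity of joint mode_lever between -0.05 and 0.05 rad/s and (distance between beaker_a and ring_near below 0.012 m or distance between beaker_a and ring_mid below 0.012 m or distance between beaker_a and ring_far below 0.012 m) and angle between each of beaker_a, beaker_b, beaker_c's own z axis and vertical below 0.1 rad and linear speed of each of beaker_a, beaker_b, beaker_c below 0.03 m/s and (distance between beaker_b and ring_near below 0.012 m or distance between beaker_b and ring_mid below 0.012 m or distance between beaker_b and ring_far below 0.012 m) and (distance between beaker_c and ring_near below 0.012 m or distance between beaker_c and ring_mid below 0.012 m or distance between beaker_c and ring_far below 0.012 m) and linear speed of each of cuvette_1, cuvette_2, cuvette_3, cuvette_4, cuvette_5, cuvette_6, cuvette_7, cuvette_8, cuvette_9 below 0.05 m/s); the robot touches nothing.
It fails at once if a bystander is moved by more than 30 mm (distance of any of buffer_bottle, petri_dishes, flask, marker from where it was at the start of the episode above 0.03 m).
It fails at once if a cuvette is picked by the fingers out of a standing beaker ((contact force between the fingers and cuvette_1 above 0.3 N and height (world z) of cuvette_1 below 0.05 m and z of cuvette_1 in the frame of beaker_a above -0.005 m and distance between cuvette_1 and beaker_a below 0.055 m and horizontal distance between cuvette_1 and beaker_a below 0.028 m) or (contact force between the fingers and cuvette_2 above 0.3 N and height (world z) of cuvette_2 below 0.05 m and z of cuvette_2 in the frame of beaker_a above -0.005 m and distance between cuvette_2 and beaker_a below 0.055 m and horizontal distance between cuvette_2 and beaker_a below 0.028 m) or (contact force between the fingers and cuvette_3 above 0.3 N and height (world z) of cuvette_3 below 0.05 m and z of cuvette_3 in the frame of beaker_b above -0.005 m and distance between cuvette_3 and beaker_b below 0.055 m and horizontal distance between cuvette_3 and beaker_b below 0.028 m) or (contact force between the fingers and cuvette_4 above 0.3 N and height (world z) of cuvette_4 below 0.05 m and z of cuvette_4 in the frame of beaker_b above -0.005 m and distance between cuvette_4 and beaker_b below 0.055 m and horizontal distance between cuvette_4 and beaker_b below 0.028 m) or (contact force between the fingers and cuvette_5 above 0.3 N and height (world z) of cuvette_5 below 0.05 m and z of cuvette_5 in the frame of beaker_c above -0.005 m and distance between cuvette_5 and beaker_c below 0.055 m and horizontal distance between cuvette_5 and beaker_c below 0.028 m) or (contact force between the fingers and cuvette_6 above 0.3 N and height (world z) of cuvette_6 below 0.05 m and z of cuvette_6 in the frame of beaker_c above -0.005 m and distance between cuvette_6 and beaker_c below 0.055 m and horizontal distance between cuvette_6 and beaker_c below 0.028 m)).
Of cuvette_1, cuvette_2, cuvette_3, cuvette_4, cuvette_5, cuvette_6 only 3 to 6 are there at a start; the rules pass over those that are not, and their reading is None.
Of cuvette_7, cuvette_8, cuvette_9 only 1 to 3 are there at a start; the rules pass over those that are not, and their reading is None.
At some moment in a run one of beaker_a, beaker_b, beaker_c, cuvette_7, cuvette_8, cuvette_9 may be knocked a few centimetres aside while the robot is not near it.
It also fails if it takes over 210 s, if anything falls off the work surface, if the arm or the gripper's body presses on something with over 40 N, if the wrist force passes 120 N, or if a joint passes its speed limit or range.

## Robot

A 6-joint arm with a two-finger parallel gripper is mounted at the origin on the work surface. World frame = base frame: x ahead of the robot, y to its left, z up, the work surface at z = 0. Lengths are in mm, angles in rad, forces in N, time in s.
With the tool pointing down it reaches from about 275 to 1000 mm from the base axis. Payload 8.4 kg.
Tool frame: the origin (TCP) lies midway between the tips of the shut fingers; the grasp point (between the pads) lies 19 mm behind it; z points along the fingers, y is the line along which they close (so a half turn about z gives the same grasp; the last joint's range is limited). The gripper opens to 85 mm and grips with 20 to 120 N. Pads are 22 mm wide; open, the fingers measure 114 mm over their backs; the gripper's body (76 mm by 85 mm) begins 54 mm behind the grasp point. The pads swing forward as they close: fully open they stand 13 mm farther back than shut.
Start: joints at [-1.318, 0.353, 1.633, -0, 1.155, -0.002], TCP at [157.531, -604.824, 191.981] pointing down, gripper open.
Joint ranges: [-2.63, 2.63], [-0.92, 2.1], [0.06, 2.66], [-1.3, 4.44], [0, 2.69], [-3.02, 3.02]. Speed limits (rad/s): [2.22, 2.22, 2.79, 3.14, 3.14, 3.14].

## Interface

Orientations are given as [roll, pitch, yaw] about the fixed x, y, z axes, in that order (R = Rz(yaw) Ry(pitch) Rx(roll)).
In Python, from rig import r, cams gives the robot as it stands. The module is installed in compiled form; this text tells all that it offers.
- The arm moves only by the tool send_rows, never from a script. Its argument "targets" is one flat list of numbers, 7 for each row, row after row: the shift along the tool's x, y, z in m, then the turn, a rotation vector about the tool's x, y, z in rad, then the opening, from -1 (shut) to 1 (fully open). In form: [tx, ty, tz, wx, wy, wz, fingers, tx, ty, tz, wx, wy, wz, fingers, ...]. A call has 1 to 12 rows; each row is the pose to reach, as a shift and turn from the pose commanded when the call began, along the tool's axes at that moment; what a row does not reach only later rows make up. A row lasts 1/12 s, in which the tool goes at most 41.7 mm and 7.16 degrees, less where a joint would pass 70% of its speed; a pose out of reach is approached as far as the arm can. A call with a gripper value outside its range is refused whole. The fingers move at their own pace and stop on an object; "grip_force" is the grip in N (left out, the last holds). Time passes only in rows, so rows that repeat a pose let the fingers close. It gives the time, the measured TCP pose, the force, the opening and the grip force at its end, in the units of the state.
- r.sense(): the state, without advancing time (a new reading comes with each control period).
- cams.grab_frame(name): name is "scene" or "top"; returns a dict with "color" (480x640x3 uint8, blue, green, red), "fx", "fy", "cx", "cy" (pixels), "k1" (the pictures are not rectified: a ray, as slopes to the right and down, at radius r is drawn at 1 + k1 r^2 times it, then the intrinsics apply), "xyz" and "attitude" of the camera in the world. Camera axes: x right, y down, z forward; pixel columns grow to the right and rows downward; lengths in mm; the calibration is good to about 2 mm. A picture is of the moment at which its call begins. There is no depth.
- r.sign_off(): hands the job in; it is judged then, once.
The state is a dict: "clock": time; "qpos": joint angles; "qvel": joint speeds; "joint_efforts": joint torques, N m; "eef_pos": TCP position; "tcp_rot": TCP orientation; "contact_force": force on the tool from outside, world axes, zero at the start; "wrist_torque": the same for the moment, N m; "opening": opening from 0.0 (shut) to 1.0 (fully open); "grasp_force": force on a finger pad.
Only numpy, scipy, OpenCV 4.12 (cv2) and the standard library are available. Lean on these libraries where they do the work, as an engineer would, in place of code of your own. Each camera call takes 0.05 s, during which the arm holds its last target. There are 200 camera calls.

## Working session

There is one attempt and no reset: what is moved stays moved. The work goes in short steps, Python scripts to look and compute and a tool call to move; the robot and the scene stay as the last step left them, time stands still between calls to the robot, and variables do not carry over. Pictures are saved under pics/ and viewed, at most 14 in all, crops included, and the job is handed in when it is done.

Besides the shell and the picture viewer there is one more tool, called after "Call:" by a JSON object that holds its "name" and its "arguments". send_rows: Moves the arm, as the interface text tells. Its arguments: {"type":"object","properties":{"targets":{"type":"array"},"grip_force":{"type":"number"}},"required":["targets"]}

```bash
mkdir -p pics; ls; python3 - <<'E'
from rig import r,cams
import cv2
for n in("scene","top"):
    f=cams.grab_frame(n); cv2.imwrite(f"pics/{n}0.png",f["color"])
    print({k:v for k,v in f.items() if k!="color"})
print(r.sense())
E
```

```text
pics
{'fx': 555.8171673658242, 'fy': 555.8171673658242, 'cx': 326.37521324526716, 'cy': 238.30970307832885, 'k1': 0.021900070453455097, 'xyz': array([1593.95799974,  116.18023088, 1009.53781748]), 'attitude': array([-2.28357836,  0.02243126,  1.62882181])}
{'fx': 547.9508360708271, 'fy': 547.9508360708271, 'cx': 324.85489350662596, 'cy': 236.82726152601302, 'k1': -0.046718887801518345, 'xyz': array([ 375.20930894,   38.57496469, 1172.88983298]), 'attitude': array([-2.96656820e+00, -2.83453135e-03, -1.55454214e+00])}
{'clock': 0.1, 'qpos': array([-1.31841994e+00,  3.53587046e-01,  1.63408157e+00, -2.75611887e-06,
        1.15518780e+00, -2.39026027e-03]), 'qvel': array([ 0.00022991, -0.00245504, -0.0010068 , -0.00102975,  0.00019329,
        0.00106625]), 'joint_efforts': array([ 3.52581756e-04, -6.06356406e+01, -3.42817640e+01,  6.37673406e-05,
        3.91701615e-03, -1.10100925e-05]), 'eef_pos': array([ 157.39573344, -604.35399674,  191.32235697]), 'tcp_rot': array([-3.14032889e+00, -5.00633876e-07,  2.54767756e-01]), 'contact_force': array([0.37953068, 0.06712786, 0.29679997]), 'wrist_torque': array([-0.01815334,  0.02589475, -0.03052933]), 'grasp_force': 0.0, 'opening': 0.9992991690965799}
```

View pics/scene0.png

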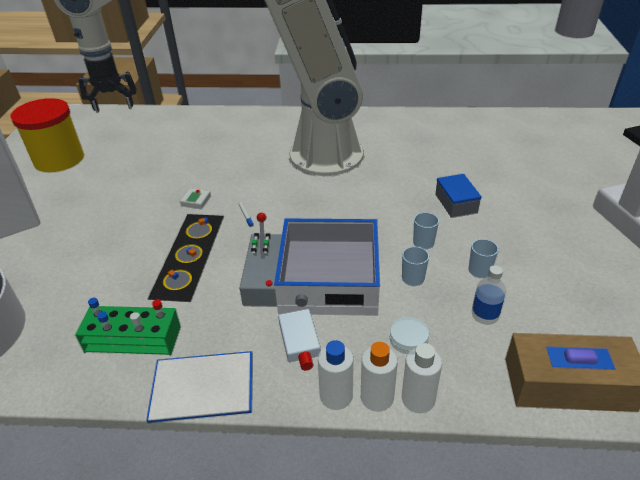

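View pics/top0.png

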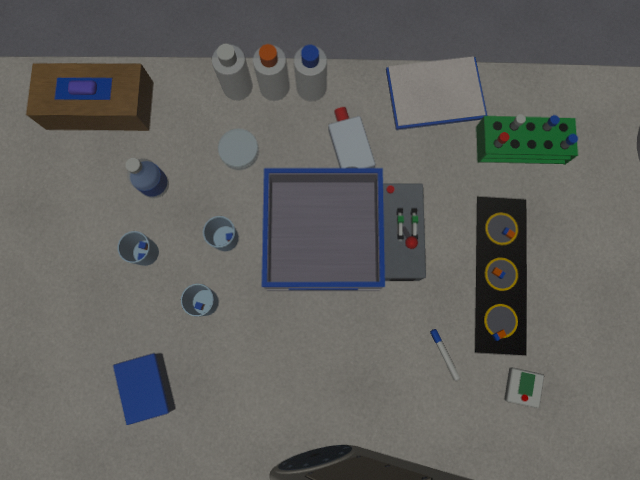

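The scene camera shows the cleaner in the middle, the mat at left with a cuvette by each ring, and the three beakers at right (425,230), (414,266) and (483,258). In the top view the beakers are at (220,233), (135,248) and (198,300). The mat cuvettes are at (508,232), (498,272) and (500,335), and the knob is at (411,242).

```bash
cat > h.py <<'E'
from rig import r,cams
import cv2,numpy as np,sys
from scipy.spatial.transform import Rotation as Ro
def cam(n): return cams.grab_frame(n)
def K(f): return np.array([[f["fx"],0,f["cx"]],[0,f["fy"],f["cy"]],[0,0,1.]])
def ray(f,uv):
    D=np.array([f["k1"],0,0,0,0.])
    p=cv2.undistortPoints(np.float64(uv).reshape(-1,1,2),K(f),D).reshape(-1,2)
    return Ro.from_euler('xyz',f["attitude"]).apply(np.c_[p,np.ones(len(p))])
def plane(f,uv,z):
    d=ray(f,uv); return f["xyz"]+d*((z-f["xyz"][2])/d[:,2])[:,None]
def proj(f,P):
    Rc=Ro.from_euler('xyz',f["attitude"])
    q=Rc.inv().apply(np.atleast_2d(P)-f["xyz"]); p=q[:,:2]/q[:,2:]
    p=p*(1+f["k1"]*(p**2).sum(1,keepdims=True))
    return p*[f["fx"],f["fy"]]+[f["cx"],f["cy"]]
def tri(f,uv,g,vw):
    a,b=ray(f,[uv])[0],ray(g,[vw])[0]
    s=np.linalg.lstsq(np.c_[a,-b],g["xyz"]-f["xyz"],rcond=None)[0]
    P,Q=f["xyz"]+s[0]*a,g["xyz"]+s[1]*b
    return (P+Q)/2,np.linalg.norm(P-Q)
def hsv(f): return cv2.cvtColor(f["color"],cv2.COLOR_BGR2HSV)
def blobs(m,amin,box=None):
    m=np.uint8(m)*255
    if box: 
        k=np.zeros_like(m);x0,y0,x1,y1=box;k[y0:y1,x0:x1]=1;m=m*k
    c,_=cv2.findContours(m,cv2.RETR_EXTERNAL,cv2.CHAIN_APPROX_NONE)
    return [x for x in c if cv2.contourArea(x)>=amin]
def go(pos,R):
    """tool-frame shift (m) and rotvec from measured pose to pos (mm), Rotation R"""
    s=r.sense();R0=Ro.from_euler('xyz',s["tcp_rot"])
    print(np.round(R0.inv().apply(np.array(pos)-s["eef_pos"])/1e3,4),np.round((R0.inv()*R).as_rotvec(),3))
E
python3 - <<'E'
from h import *
np.set_printoptions(precision=1,suppress=True)
f=cam("top");h=hsv(f);H,S,V=[h[...,i].astype(int) for i in range(3)]
# basin blue rim
for c in blobs((abs(H-115)<15)&(S>120),500,(240,150,400,310)):
    b=cv2.boxPoints(cv2.minAreaRect(c)); P=plane(f,b,100);print("rim",P[:,:2].tolist(),P.mean(0), [np.linalg.norm(P[i]-P[i-1]) for i in range(4)])
for c in blobs(V<40,3000,(460,180,545,370)):
    b=cv2.boxPoints(cv2.minAreaRect(c)); P=plane(f,b,3);print("mat",P[:,:2],P.mean(0), [np.linalg.norm(P[i]-P[i-1]) for i in range(4)])
for c in blobs((abs(H-25)<6)&(S>120)&(V>80),300,(470,190,535,360)):
    e=cv2.minEnclosingCircle(c);P=plane(f,[e[0],(e[0][0]+e[1],e[0][1])],3);print("ring",P[0],np.linalg.norm(P[1]-P[0])*2)
for nm,m in(("or",(H<17)&(S>150)&(V>100)),("bl",(abs(H-115)<12)&(S>120)&(V>60))):
    for c in blobs(m,8,(470,190,535,360)): M=c.reshape(-1,2).mean(0);print(nm,M,cv2.contourArea(c),plane(f,[M],12)[0])
g=f["color"]
for (x,y) in((220,233),(135,248),(198,300)): print(g[y,x],h[y,x],h[y-14,x-0],h[y+22,x-0])
cv2.imwrite("pics/c1.png",np.hstack([cv2.resize(g[205:330,100:250],None,fx=2.8,fy=2.8,interpolation=2),cv2.resize(g[180:360,470:530],(117,350))]))
cv2.imwrite("pics/c1.png",np.hstack([cv2.resize(g[210:325,110:250],(487,400),interpolation=2),cv2.resize(g[200:350,475:530],(147*1,400),interpolation=2)]))
E
```

```text
rim [[465.1037199222006, 160.11954512714775], [705.0801108240271, 168.86644811676214], [709.3254835733686, -79.52327882346586], [469.05339454113994, -78.8639179533171]] [587.1  42.6 100. ] [np.float64(239.01609894634169), np.float64(240.1357459900045), np.float64(248.4260043538556), np.float64(240.2729937480871)]
mat [[ 676.9 -291.2]
 [ 679.  -402.9]
 [ 338.3 -387.4]
 [ 337.3 -281.1]] [ 507.9 -340.6    3. ] [np.float64(339.77242291821665), np.float64(111.70448253197841), np.float64(341.0842730190536), np.float64(106.37403009610004)]
ring [ 507.3 -342.1    3. ] 74.56939594112806
ring [ 607.8 -346.9    3. ] 74.01721201932118
or [501.7 333.7] 30.5 [ 380.  -336.4   12. ]
or [497.1 271.1] 32.0 [ 512.3 -331.3   12. ]
or [510.8 233.3] 29.5 [ 595.1 -364.3   12. ]
bl [496.1 336.7] 19.5 [ 373.7 -324.2   12. ]
bl [501.9 274.7] 17.5 [ 504.6 -341.3   12. ]
bl [505.3 230.6] 18.0 [ 600.7 -352.5   12. ]
[138 127 108] [101  55 138] [103  56  86] [ 25  14 112]
[137 127 107] [100  56 137] [104  52  84] [ 17  20 115]
[138 130 112] [ 99  48 138] [104  51  85] [ 21  16 115]
```

View pics/c1.png

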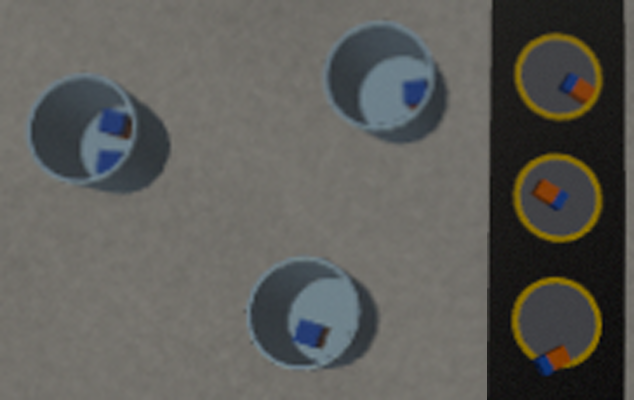

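```bash
cat >> h.py <<'E'
def masks(f):
    h=hsv(f);H,S,V=[h[...,i].astype(int) for i in range(3)]
    return H,S,V
def matcuv(f):
    H,S,V=masks(f);o=(H<17)&(S>150)&(V>100);b=(abs(H-115)<12)&(S>120)&(V>60);out=[]
    for c in blobs(o|b,30,(470,190,535,360)):
        k=np.zeros(o.shape,np.uint8);cv2.drawContours(k,[c],-1,1,-1)
        def cen(m): y,x=np.nonzero(m&(k>0));return [x.mean(),y.mean()]
        if not (o&(k>0)).any() or not (b&(k>0)).any(): continue
        rc=cv2.minAreaRect(c);P=plane(f,[rc[0],cen(o),cen(b)],13);d=P[2]-P[1]
        bx=plane(f,cv2.boxPoints(rc),13)
        out.append((P[0],np.arctan2(d[1],d[0]),np.linalg.norm(bx[0]-bx[1]),np.linalg.norm(bx[1]-bx[2])))
    return out
def beakers(f,box=(100,200,255,330)):
    H,S,V=masks(f);m=np.uint8((abs(H-102)<8)&(S>30))
    m=cv2.morphologyEx(m,cv2.MORPH_CLOSE,np.ones((5,5)))
    out=[]
    for c in blobs(m,300,box):
        hull=cv2.convexHull(c);e=cv2.fitEllipse(hull);mn=cv2.minEnclosingCircle(hull)
        P=plane(f,[e[0],(e[0][0]+e[1][1]/2,e[0][1]),(e[0][0]+e[1][0]/2,e[0][1])],80)
        out.append((P[0],2*np.linalg.norm(P[1]-P[0]),2*np.linalg.norm(P[2]-P[0]),e[0]))
    return out
def knob(f,g):
    def k(f,box):
        H,S,V=masks(f);c=max(blobs(((H<6)|(H>174))&(S>170)&(V>90),8,box),key=cv2.contourArea);return cv2.minEnclosingCircle(c)[0]
    return k(f,(395,225,425,260)),k(g,(245,200,280,235))
E
python3 - <<'E'
from h import *
np.set_printoptions(precision=2,suppress=True)
f=cam("top");g=cam("scene")
for x in matcuv(f):print("cuv",x)
for x in beakers(f):print("bk",x, proj(g,np.r_[x[0][:2],80]))
a,b=knob(f,g);print(a,b,tri(f,a,g,b))
go([598,-359,60],Ro.from_euler('xyz',[np.pi,0,1.13]))
E
```

```text
cuv (array([ 377.96, -331.25,   13.  ]), np.float64(2.0357110704643984), np.float64(24.716217253412204), np.float64(15.445307132350683))
cuv (array([ 508.82, -334.24,   13.  ]), np.float64(-2.2106352984977398), np.float64(16.513621897568953), np.float64(22.788812753145297))
cuv (array([ 596.97, -359.23,   13.  ]), np.float64(1.1229887966844458), np.float64(16.149479472167386), np.float64(23.972557437309682))
bk (array([436.1 , 287.65,  80.  ]), np.float64(73.62902858872735), np.float64(64.75587696829406), (198.62554931640625, 300.2803955078125)) [[424.34 219.26]]
bk (array([538.4 , 418.89,  80.  ]), np.float64(85.5256899767692), np.float64(65.46445943368255), (137.0545196533203, 248.34898376464844)) [[480.66 246.05]]
bk (array([572.24, 251.23,  80.  ]), np.float64(75.44346601889461), np.float64(64.49833185203404), (220.1711883544922, 233.28366088867188)) [[413.56 253.68]]
(411.5, 242.5) (260.9166564941406, 216.6666717529297) (array([ 545.26, -123.44,  166.13]), np.float64(0.5402857656373696))
[ 0.49 -0.13  0.13] [-0.   -0.   -0.88]
```

The basin centre is at (587,40), the mat rings run from about (407,-337) to (608,-347), and the knob at 166 mm height fits the lever at about 0.1. I go above the far cuvette first.

Call:
{"name": "send_rows", "arguments": {"targets": [0.49, -0.13, 0.12, 0, 0, -0.88, 1, 0.49, -0.13, 0.12, 0, 0, -0.88, 1, 0.49, -0.13, 0.12, 0, 0, -0.88, 1, 0.49, -0.13, 0.12, 0, 0, -0.88, 1, 0.49, -0.13, 0.12, 0, 0, -0.88, 1, 0.49, -0.13, 0.12, 0, 0, -0.88, 1, 0.49, -0.13, 0.12, 0, 0, -0.88, 1, 0.49, -0.13, 0.12, 0, 0, -0.88, 1, 0.49, -0.13, 0.12, 0, 0, -0.88, 1, 0.49, -0.13, 0.12, 0, 0, -0.88, 1, 0.49, -0.13, 0.12, 0, 0, -0.88, 1, 0.49, -0.13, 0.12, 0, 0, -0.88, 1]}}

```text
clock: 1.25
eef_pos: [582.8, -364.2, 76.2]
tcp_rot: [-3.142, 0.0, 1.135]
contact_force: [0.6, -0.7, 0.1]
opening: 0.999
grasp_force: 0.0
```

Call:
{"name": "send_rows", "arguments": {"targets": [0, 0, 0, 0, 0, 0, 1, 0, 0, 0, 0, 0, 0, 1, 0, 0, 0, 0, 0, 0, 1]}}

```text
clock: 1.5
eef_pos: [580.9, -365.3, 76.4]
tcp_rot: [-3.141, 0.0, 1.136]
contact_force: [-0.2, -0.6, -0.6]
opening: 0.994
grasp_force: 0.0
```

```bash
python3 - <<'E'
from h import *
np.set_printoptions(precision=2,suppress=True)
print(r.sense()["qpos"])
go([598,-359,6],Ro.from_euler('xyz',[np.pi,0,1.13]))
E
```

```text
[-0.56  0.56  1.58 -0.    1.   -0.13]
[0.01 0.01 0.07] [-0.    0.    0.01]
```

Call:
{"name": "send_rows", "arguments": {"targets": [0.013, 0.013, 0.02, 0, 0, 0, 1, 0.013, 0.013, 0.05, 0, 0, 0, 1, 0.013, 0.013, 0.069, 0, 0, 0, 1, 0.013, 0.013, 0.069, 0, 0, 0, 1, 0.013, 0.013, 0.069, 0, 0, 0, -0.6, 0.013, 0.013, 0.069, 0, 0, 0, -1, 0.013, 0.013, 0.069, 0, 0, 0, -1, 0.013, 0.013, 0.069, 0, 0, 0, -1, 0.013, 0.013, 0.069, 0, 0, 0, -1, 0.013, 0.013, 0.069, 0, 0, 0, -1, 0.013, 0.013, 0.069, 0, 0, 0, -1, 0.013, 0.013, 0.069, 0, 0, 0, -1], "grip_force": 30}}

```text
clock: 2.5
eef_pos: [598.6, -359.3, 8.1]
tcp_rot: [3.141, 0.0, 1.135]
contact_force: [-0.4, 0.3, 0.5]
opening: -0.0
grasp_force: 0.0
```

Call:
{"name": "send_rows", "arguments": {"targets": [0, 0, -0.03, 0, 0, 0, -1, 0, 0, -0.07, 0, 0, 0, -1, 0, 0, -0.11, 0, 0, 0, -1, 0, 0, -0.15, 0, 0, 0, -1, 0, 0, -0.18, 0, 0, 0, -1, 0, 0, -0.18, 0, 0, 0, -1]}}

```text
clock: 3.0
eef_pos: [601.9, -361.3, 196.0]
tcp_rot: [3.13, 0.001, 1.135]
contact_force: [1.2, -0.0, 0.2]
opening: -0.006
grasp_force: 0.0
```

```bash
sed -i '2a np.set_printoptions(precision=4,suppress=True)' h.py; python3 - <<'E'
from h import *
print(r.sense())
go([587,0,175],Ro.from_euler('xyz',[np.pi,0,1.13]))
E
```

```text
{'clock': 3.0, 'qpos': array([-0.5427,  0.4625,  1.4584, -0.    ,  1.2095, -0.1068]), 'qvel': array([-0.001 ,  0.0541,  0.0726, -0.0003, -0.0841, -0.0005]), 'joint_efforts': array([  0.0023, -66.3853, -32.3535,  -0.0004,   1.364 ,  -0.0001]), 'eef_pos': array([ 601.9242, -361.2755,  195.9677]), 'tcp_rot': array([3.1304, 0.0012, 1.1349]), 'contact_force': array([ 1.1965, -0.0495,  0.2353]), 'wrist_torque': array([ 0.0127, -0.0529, -0.0366]), 'grasp_force': 0.0, 'opening': -0.0055346817679194395}
[ 0.3212 -0.1663  0.0187] [0.011 0.001 0.005]
```

```bash
python3 - <<'E'
from h import *
f=cam("top");g=cam("scene")
for x in matcuv(f):print("cuv",x)
cv2.imwrite("pics/m1.png",np.hstack([cv2.resize(f["color"][180:360,430:560],(433,600)),cv2.resize(g["color"][190:310,140:230],(360,600))[:, :360]]))
E
```

```text
cuv (array([ 377.9562, -331.2475,   13.    ]), np.float64(2.0579674418284037), np.float64(24.716217253412204), np.float64(15.445307132350683))
cuv (array([ 509.781 , -334.4798,   13.    ]), np.float64(-2.215604091323534), np.float64(16.067896267153007), np.float64(23.71197618693421))
cuv (array([ 596.9724, -359.2267,   13.    ]), np.float64(1.1097620328027655), np.float64(16.149479472167386), np.float64(23.972557437309682))
```

View pics/m1.png

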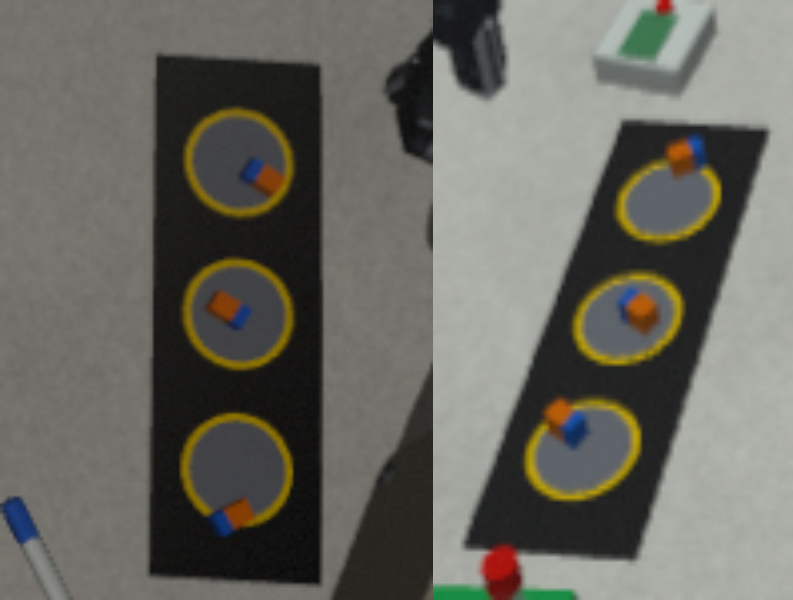

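```bash
python3 - <<'E'
from h import *
f=cam("top");g=cam("scene");s=r.sense();print(s["eef_pos"])
R0=Ro.from_euler('xyz',s["tcp_rot"])
for d in(0,-60,-150):
    P=s["eef_pos"]+R0.apply([0,0,d]);print(proj(f,P),proj(g,P))
for n,q,box in(("t",f,(470,190,535,360)),("s",g,(150,210,225,300))):
    H,S,V=masks(q)
    for c in blobs((H<17)&(S>150)&(V>100),8,box):print(n,c.reshape(-1,2).mean(0),cv2.contourArea(c))
b=proj(f,[0,0,0]);print(b,proj(g,[0,0,0]))
cv2.imwrite("pics/m2.png",np.hstack([cv2.resize(f["color"],(400,300)),cv2.resize(g["color"],(400,300))]))
E
```

```text
[ 597.7461 -358.7372  186.5584]
[[539.2395 214.8547]] [[158.2111 221.8863]]
[[552.4595 207.4896]] [[152.3881 201.6253]]
[[575.5739 194.5939]] [[142.9201 168.7572]]
t [501.65 333.85] 33.0
t [497.1  271.05] 33.0
t [510.7895 233.3158] 30.5
s [170.5714 272.1429] 17.0
s [191.7692 251.0769] 16.5
s [201.0625 221.0625] 20.0
[[339.3215 521.8741]] [[326.1083 154.7059]]
```

View pics/m2.png

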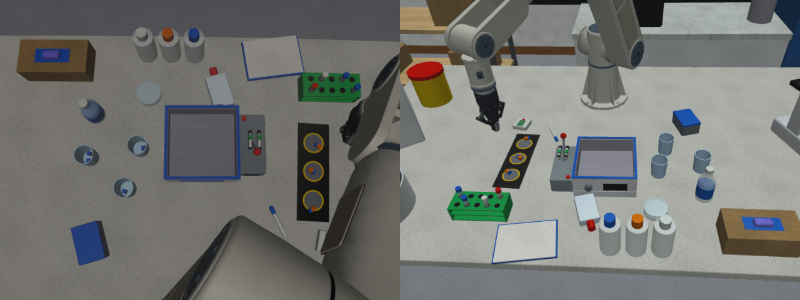

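```bash
python3 - <<'E'
from h import *
f=cam("top");g=cam("scene");s=r.sense()
for a,b in(((510.8,233.3),(170.6,272.1)),((497.1,271),(191.8,251.1)),((501.6,333.8),(201,221))):print(tri(f,a,g,b))
cv2.imwrite("pics/m3.png",np.hstack([cv2.resize(f["color"][150:250,500:600],(400,400),interpolation=2),cv2.resize(g["color"][150:250,110:210],(400,400),interpolation=2)]))
E
```

```text
(array([ 594.3369, -363.9977,   16.9307]), np.float64(2.67688367822138))
(array([ 511.9557, -330.0802,   16.4306]), np.float64(0.6124149355678403))
(array([ 379.894 , -336.1672,   12.9555]), np.float64(0.8016468503357264))
```

View pics/m3.png

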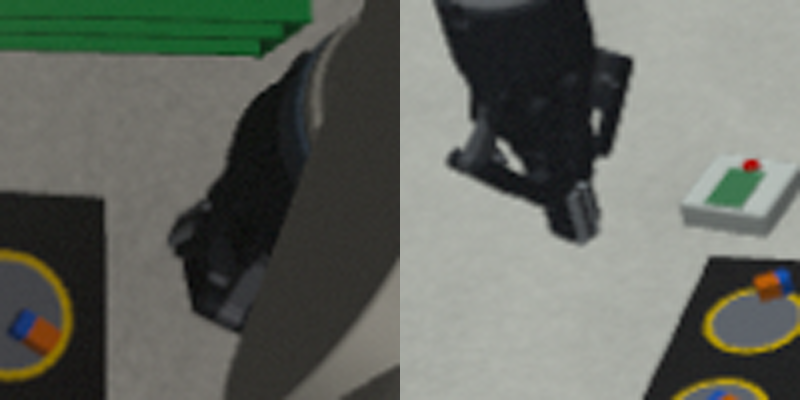

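```bash
python3 - <<'E'
from h import *
f=cam("top");g=cam("scene");s=r.sense();print(s["eef_pos"])
for a in((555,230),(550,231),(545,212)):print(tri(f,a,g,(154.5,210)))
P=s["eef_pos"];
d=ray(g,[(154.5,210)])[0]
for z in(160,186,200,220):print(z,plane(g,[(154.5,210)],z))
print(s["clock"])
E
```

```text
[ 597.7801 -358.8269  186.1268]
(array([ 566.5559, -377.7883,  198.6463]), np.float64(7.093693832123974))
(array([ 565.7605, -373.9813,  196.5973]), np.float64(1.654273789772163))
(array([ 596.0537, -358.2769,  220.1431]), np.float64(4.225869239721907))
160 [[ 519.128  -397.0433  160.    ]]
186 [[ 552.023  -381.3362  186.    ]]
200 [[ 569.7357 -372.8785  200.    ]]
220 [[ 595.0396 -360.7961  220.    ]]
3.4
```

Call:
{"name": "send_rows", "arguments": {"targets": [-0.008, -0.036, 0.04, 0, 0, 0, -1, -0.008, -0.036, 0.08, 0, 0, 0, -1, -0.008, -0.036, 0.12, 0, 0, 0, -1, -0.008, -0.036, 0.15, 0, 0, 0, -1, -0.008, -0.036, 0.176, 0, 0, 0, -1, -0.008, -0.036, 0.176, 0, 0, 0, -1, -0.008, -0.036, 0.176, 0, 0, 0, -1]}}

```text
clock: 3.98
eef_pos: [561.2, -350.5, 10.2]
tcp_rot: [-3.138, -0.0, 1.135]
contact_force: [-0.0, 0.3, -0.1]
opening: -0.002
grasp_force: 0.0
```

```bash
python3 - <<'E'
from h import *
f=cam("top");g=cam("scene");s=r.sense();print(s["eef_pos"],s["tcp_rot"],s["contact_force"],s["qpos"])
for d in(0,-35):
    P=s["eef_pos"]+[0,0,-d];print(proj(f,P),proj(g,P))
cv2.imwrite("pics/m4.png",np.hstack([cv2.resize(f["color"][190:290,460:560],(400,400),interpolation=2),cv2.resize(g["color"][190:290,130:230],(400,400),interpolation=2)]))
E
```

```text
[ 563.634  -352.0206   13.4196] [3.1395 0.0003 1.1349] [ 0.3796  0.4742 -0.355 ] [-0.5605  0.6088  1.6662 -0.      0.8645 -0.1246]
[[506.0033 247.4203]] [[179.0823 265.0536]]
[[511.4684 244.824 ]] [[176.4216 255.1973]]
```

View pics/m4.png

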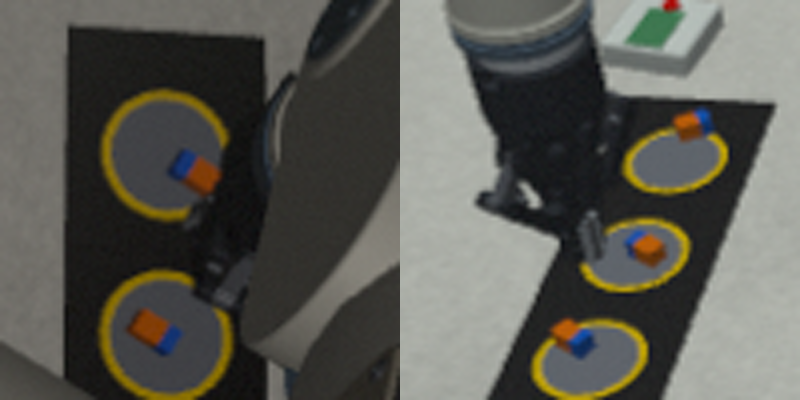

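```bash
python3 - <<'E'
from h import *
f=cam("top");g=cam("scene");s=r.sense();print(s["eef_pos"],s["opening"])
for a,b in(((518.7,261),(178,249)),((515,265),(177.5,255)),((518.7,261),(177.5,255)),((510,244),(150.5,240)),((510,244),(177.5,255))):print(tri(f,a,g,b))
E
```

```text
[ 564.0182 -352.2685   14.1442] 0.0019885355542902075
(array([ 530.0623, -363.348 ,   40.7853]), np.float64(9.856256680050562))
(array([ 525.4402, -367.9696,   14.0221]), np.float64(3.420221520275883))
(array([ 532.5232, -368.9989,   21.7683]), np.float64(12.100958347559446))
(array([ 565.7228, -370.9246,   93.34  ]), np.float64(71.75373590433021))
(array([ 564.999 , -348.3606,   50.4544]), np.float64(0.14349054748571993))
```

Call:
{"name": "send_rows", "arguments": {"targets": [0, 0, 0.004, 0, 0, 0, -1, 0, 0, 0.008, 0, 0, 0, -1, 0, 0, 0.008, 0, 0, 0, -1]}}

```text
clock: 4.43
eef_pos: [562.3, -351.2, 3.8]
tcp_rot: [3.142, 0.0, 1.135]
contact_force: [0.2, 0.1, 0.4]
opening: -0.004
grasp_force: 0.0
```

Call:
{"name": "send_rows", "arguments": {"targets": [0, 0, 0.004, 0, 0, 0, -1, 0, 0, 0.004, 0, 0, 0, -1, 0, 0, 0.004, 0, 0, 0, -1]}}

```text
clock: 4.68
eef_pos: [562.2, -351.2, -0.5]
tcp_rot: [-3.141, -0.0, 1.135]
contact_force: [0.1, 0.6, -0.7]
opening: 0.001
grasp_force: 0.0
```

Call:
{"name": "send_rows", "arguments": {"targets": [0, 0, 0.01, 0, 0, 0, -1, 0, 0, 0.02, 0, 0, 0, -1, 0, 0, 0.02, 0, 0, 0, -1]}}

```text
clock: 4.93
eef_pos: [561.0, -350.4, -22.8]
tcp_rot: [-3.138, -0.0, 1.135]
contact_force: [-0.9, 0.7, -0.4]
opening: -0.001
grasp_force: 0.0
```

Call:
{"name": "send_rows", "arguments": {"targets": [0, 0, 0.004, 0, 0, 0, -1, 0, 0, 0.004, 0, 0, 0, -1]}}

```text
clock: 5.1
eef_pos: [562.0, -351.0, -25.2]
tcp_rot: [-3.14, -0.0, 1.135]
contact_force: [-0.5, -0.2, -0.1]
opening: -0.0
grasp_force: 0.0
```

Call:
{"name": "send_rows", "arguments": {"targets": [0, 0, 0.003, 0, 0, 0, -1, 0, 0, 0.003, 0, 0, 0, -1]}}

```text
clock: 5.27
eef_pos: [562.3, -351.3, -27.5]
tcp_rot: [-3.141, -0.0, 1.135]
contact_force: [-0.5, -0.7, -0.1]
opening: -0.003
grasp_force: 0.0
```

Call:
{"name": "send_rows", "arguments": {"targets": [0, 0, 0.002, 0, 0, 0, -1, 0, 0, 0.002, 0, 0, 0, -1]}}

```text
clock: 5.43
eef_pos: [562.4, -351.3, -29.3]
tcp_rot: [3.142, 0.0, 1.135]
contact_force: [0.3, -0.1, 0.9]
opening: -0.002
grasp_force: 0.0
```

Call:
{"name": "send_rows", "arguments": {"targets": [0, 0, 0.002, 0, 0, 0, -1, 0, 0, 0.002, 0, 0, 0, -1]}}

```text
clock: 5.6
eef_pos: [562.4, -351.3, -31.4]
tcp_rot: [-3.141, -0.0, 1.135]
contact_force: [0.3, 0.2, -0.1]
opening: -0.002
grasp_force: 0.0
```

Call:
{"name": "send_rows", "arguments": {"targets": [0, 0, 0.002, 0, 0, 0, -1, 0, 0, 0.002, 0, 0, 0, -1]}}

```text
clock: 5.77
eef_pos: [562.3, -351.2, -33.5]
tcp_rot: [-3.141, -0.0, 1.135]
contact_force: [-0.0, 1.5, 0.3]
opening: -0.001
grasp_force: 0.0
```

Call:
{"name": "send_rows", "arguments": {"targets": [0, 0, 0.002, 0, 0, 0, -1, 0, 0, 0.002, 0, 0, 0, -1]}}

```text
clock: 5.93
eef_pos: [562.3, -351.2, -35.5]
tcp_rot: [-3.141, -0.0, 1.135]
contact_force: [0.5, 1.2, -0.1]
opening: 0.001
grasp_force: 0.0
```

Call:
{"name": "send_rows", "arguments": {"targets": [0, 0, 0.002, 0, 0, 0, -1, 0, 0, 0.002, 0, 0, 0, -1]}}

```text
clock: 6.1
eef_pos: [562.6, -351.4, -36.2]
tcp_rot: [3.142, -0.0, 1.135]
contact_force: [-3.7, 1.9, 11.0]
opening: 0.0
grasp_force: 5.5
```

Call:
{"name": "send_rows", "arguments": {"targets": [0, 0, 0.002, 0, 0, 0, -1, 0, 0, 0.002, 0, 0, 0, -1]}}

```text
clock: 6.27
eef_pos: [562.6, -351.4, -36.3]
tcp_rot: [3.142, 0.0, 1.135]
contact_force: [-9.1, 4.7, 29.1]
opening: -0.0
grasp_force: 14.5
```

Call:
{"name": "send_rows", "arguments": {"targets": [0, 0, 0.001, 0, 0, 0, -1, 0, 0, 0.001, 0, 0, 0, -1]}}

```text
clock: 6.43
eef_pos: [562.7, -351.4, -36.4]
tcp_rot: [3.141, 0.0, 1.135]
contact_force: [-12.0, 7.4, 38.2]
opening: -0.001
grasp_force: 18.8
```

The picture and the touch agree: the shut fingertips met the mat (z = 3) at a reported z of about -36. The real tips are therefore about 39 mm behind the reported TCP, and I'll use that offset from here on.

Call:
{"name": "send_rows", "arguments": {"targets": [0, 0, -0.03, 0, 0, 0, -1, 0, 0, -0.065, 0, 0, 0, 1, 0.007, 0.034, -0.075, 0, 0, 0, 1, 0.007, 0.034, -0.075, 0, 0, 0, 1, 0.007, 0.034, -0.075, 0, 0, 0, 1, 0.007, 0.034, -0.075, 0, 0, 0, 1, 0.007, 0.034, -0.05, 0, 0, 0, 1, 0.007, 0.034, -0.025, 0, 0, 0, 1, 0.007, 0.034, -0.008, 0, 0, 0, 1, 0.007, 0.034, -0.008, 0, 0, 0, 1, 0.007, 0.034, -0.008, 0, 0, 0, 1], "grip_force": 30}}

```text
clock: 7.35
eef_pos: [594.2, -358.3, -34.0]
tcp_rot: [-3.137, -0.0, 1.135]
contact_force: [0.6, -0.0, 1.8]
opening: 1.0
grasp_force: 0.0
```

Call:
{"name": "send_rows", "arguments": {"targets": [0, 0, 0, 0, 0, 0, -0.5, 0, 0, 0, 0, 0, 0, -1, 0, 0, 0, 0, 0, 0, -1, 0, 0, 0, 0, 0, 0, -1, 0, 0, 0, 0, 0, 0, -1, 0, 0, 0, 0, 0, 0, -1, 0, 0, 0, 0, 0, 0, -1]}}

```text
clock: 7.93
eef_pos: [596.6, -359.5, -31.5]
tcp_rot: [3.141, 0.0, 1.135]
contact_force: [-1.0, 0.7, 4.7]
opening: 0.15
grasp_force: 32.2
```

Call:
{"name": "send_rows", "arguments": {"targets": [0, 0, -0.03, 0, 0, 0, -1, 0, 0, -0.07, 0, 0, 0, -1, 0, 0, -0.11, 0, 0, 0, -1, 0, 0, -0.15, 0, 0, 0, -1, 0, 0, -0.18, 0, 0, 0, -1, 0, 0, -0.18, 0, 0, 0, -1]}}

```text
clock: 8.43
eef_pos: [599.9, -361.5, 155.8]
tcp_rot: [3.131, 0.001, 1.135]
contact_force: [0.1, -0.2, 0.6]
opening: 0.152
grasp_force: 31.7
```

```bash
python3 - <<'E'
from h import *
print(r.sense()["qpos"])
go([587,0,150],Ro.from_euler('xyz',[np.pi,0,1.135]))
E
```

```text
[-0.5445  0.4942  1.4999  0.      1.1365 -0.1085]
[ 0.3222 -0.1644  0.0036] [ 0.011  0.001 -0.   ]
```

Call:
{"name": "send_rows", "arguments": {"targets": [0.322, -0.164, -0.015, 0, 0, 0, -1, 0.322, -0.164, -0.015, 0, 0, 0, -1, 0.322, -0.164, -0.015, 0, 0, 0, -1, 0.322, -0.164, -0.015, 0, 0, 0, -1, 0.322, -0.164, -0.015, 0, 0, 0, -1, 0.322, -0.164, -0.015, 0, 0, 0, -1, 0.322, -0.164, -0.015, 0, 0, 0, -1, 0.322, -0.164, -0.015, 0, 0, 0, -1, 0.322, -0.164, -0.015, 0, 0, 0, -1, 0.322, -0.164, -0.015, 0, 0, 0, -1, 0.322, -0.164, -0.015, 0, 0, 0, -1]}}

```text
clock: 9.35
eef_pos: [583.4, 3.4, 162.7]
tcp_rot: [3.142, 0.0, 1.138]
contact_force: [-0.3, -0.2, 0.2]
opening: 0.152
grasp_force: 31.7
```

Call:
{"name": "send_rows", "arguments": {"targets": [0, 0, 0.04, 0, 0, 0, -1, 0, 0, 0.08, 0, 0, 0, -1, 0, 0, 0.12, 0, 0, 0, -1, 0, 0, 0.13, 0, 0, 0, -1, 0, 0, 0.13, 0, 0, 0, -1, 0, 0, 0.13, 0, 0, 0, 1, 0, 0, 0.13, 0, 0, 0, 1, 0, 0, 0.13, 0, 0, 0, 1, 0, 0, 0.1, 0, 0, 0, 1, 0, 0, 0.06, 0, 0, 0, 1, 0, 0, 0.02, 0, 0, 0, 1, 0, 0, -0.01, 0, 0, 0, 1]}}

```text
clock: 10.35
eef_pos: [585.1, 1.8, 178.1]
tcp_rot: [3.137, -0.002, 1.135]
contact_force: [1.2, 0.1, 0.2]
opening: 0.999
grasp_force: 0.0
```

```bash
cat >> h.py <<'E'
def incuv(f):
    H,S,V=masks(f);n=[]
    for c in blobs((H<17)&(S>130)&(V>60),8,(272,180,378,285)):n.append(plane(f,[c.reshape(-1,2).mean(0)],35)[0])
    return n
E
python3 - <<'E'
from h import *
f=cam("top")
for x in matcuv(f):print("cuv",x)
print(incuv(f))
go([509.3,-334.4,20],Ro.from_euler('xyz',[np.pi,0,0.93]))
E
```

```text
cuv (array([ 377.9562, -331.2475,   13.    ]), np.float64(2.0579674418284037), np.float64(24.716217253412204), np.float64(15.445307132350683))
cuv (array([ 509.781 , -334.4798,   13.    ]), np.float64(-2.215604091323534), np.float64(16.067896267153007), np.float64(23.71197618693421))
[array([583.9517,  -4.3839,  35.    ])]
[-0.339   0.0684  0.1626] [ 0.011 -0.007  0.205]
```

Call:
{"name": "send_rows", "arguments": {"targets": [-0.339, 0.068, 0, 0.011, -0.007, 0.205, 1, -0.339, 0.068, 0, 0.011, -0.007, 0.205, 1, -0.339, 0.068, 0, 0.011, -0.007, 0.205, 1, -0.339, 0.068, 0, 0.011, -0.007, 0.205, 1, -0.339, 0.068, 0, 0.011, -0.007, 0.205, 1, -0.339, 0.068, 0, 0.011, -0.007, 0.205, 1, -0.339, 0.068, 0, 0.011, -0.007, 0.205, 1, -0.339, 0.068, 0, 0.011, -0.007, 0.205, 1, -0.339, 0.068, 0, 0.011, -0.007, 0.205, 1, -0.339, 0.068, 0.04, 0.011, -0.007, 0.205, 1, -0.339, 0.068, 0.08, 0.011, -0.007, 0.205, 1, -0.339, 0.068, 0.11, 0.011, -0.007, 0.205, 1]}}

```text
clock: 11.4
eef_pos: [501.9, -334.5, 62.2]
tcp_rot: [-3.133, 0.008, 0.929]
contact_force: [0.1, 0.5, -1.2]
opening: 0.999
grasp_force: 0.0
```

Call:
{"name": "send_rows", "arguments": {"targets": [0, 0, 0, 0, 0, 0, 1, 0, 0, 0, 0, 0, 0, 1, 0, 0, 0, 0, 0, 0, 1]}}

```text
clock: 11.65
eef_pos: [503.6, -334.8, 65.2]
tcp_rot: [-3.134, 0.008, 0.93]
contact_force: [0.2, 0.4, 0.3]
opening: 1.0
grasp_force: 0.0
```

```bash
python3 - <<'E'
from h import *
go([509.5,-334.4,-33],Ro.from_euler('xyz',[np.pi,0,0.93]))
E
```

```text
[0.0046 0.0052 0.0981] [-0.007  0.008  0.   ]
```

Call:
{"name": "send_rows", "arguments": {"targets": [0.005, 0.005, 0.03, -0.007, 0.008, 0, 1, 0.005, 0.005, 0.06, -0.007, 0.008, 0, 1, 0.005, 0.005, 0.085, -0.007, 0.008, 0, 1, 0.005, 0.005, 0.097, -0.007, 0.008, 0, 1, 0.005, 0.005, 0.097, -0.007, 0.008, 0, 1, 0.005, 0.005, 0.097, -0.007, 0.008, 0, 0, 0.005, 0.005, 0.097, -0.007, 0.008, 0, -1, 0.005, 0.005, 0.097, -0.007, 0.008, 0, -1, 0.005, 0.005, 0.097, -0.007, 0.008, 0, -1, 0.005, 0.005, 0.097, -0.007, 0.008, 0, -1, 0.005, 0.005, 0.097, -0.007, 0.008, 0, -1, 0.005, 0.005, 0.097, -0.007, 0.008, 0, -1]}}

```text
clock: 12.65
eef_pos: [508.1, -333.5, -33.5]
tcp_rot: [-3.139, -0.0, 0.93]
contact_force: [-1.1, 1.5, 6.5]
opening: 0.153
grasp_force: 32.3
```

Call:
{"name": "send_rows", "arguments": {"targets": [0, 0, -0.04, 0, 0, 0, -1, 0, 0, -0.08, 0, 0, 0, -1, 0, 0, -0.12, 0, 0, 0, -1, 0, 0, -0.16, 0, 0, 0, -1, 0, 0, -0.2, 0, 0, 0, -1, 0, 0, -0.2, 0, 0, 0, -1]}}

```text
clock: 13.15
eef_pos: [512.2, -336.2, 174.4]
tcp_rot: [3.132, -0.001, 0.93]
contact_force: [1.3, -1.3, 1.0]
opening: 0.151
grasp_force: 31.5
```

Call:
{"name": "send_rows", "arguments": {"targets": [0.305, -0.132, 0, 0, 0, 0, -1, 0.305, -0.132, 0, 0, 0, 0, -1, 0.305, -0.132, 0, 0, 0, 0, -1, 0.305, -0.132, 0, 0, 0, 0, -1, 0.305, -0.132, 0, 0, 0, 0, -1, 0.305, -0.132, 0, 0, 0, 0, -1, 0.305, -0.132, 0, 0, 0, 0, -1, 0.305, -0.132, 0, 0, 0, 0, -1, 0.305, -0.132, 0, 0, 0, 0, -1, 0.305, -0.132, 0, 0, 0, 0, -1, 0.305, -0.132, 0, 0, 0, 0, -1]}}

```text
clock: 14.07
eef_pos: [584.6, -10.3, 165.9]
tcp_rot: [-3.138, 0.001, 0.931]
contact_force: [-0.5, -0.1, 0.2]
opening: 0.151
grasp_force: 31.5
```

Call:
{"name": "send_rows", "arguments": {"targets": [0, 0, 0.04, 0, 0, 0, -1, 0, 0, 0.08, 0, 0, 0, -1, 0, 0, 0.11, 0, 0, 0, -1, 0, 0, 0.11, 0, 0, 0, -1, 0, 0, 0.11, 0, 0, 0, -1, 0, 0, 0.11, 0, 0, 0, 1, 0, 0, 0.11, 0, 0, 0, 1, 0, 0, 0.11, 0, 0, 0, 1, 0, 0, 0.07, 0, 0, 0, 1, 0, 0, 0.03, 0, 0, 0, 1, 0, 0, -0.01, 0, 0, 0, 1]}}

```text
clock: 14.98
eef_pos: [584.8, -10.2, 178.7]
tcp_rot: [-3.139, -0.0, 0.93]
contact_force: [0.8, -0.2, -1.1]
opening: 0.982
grasp_force: 0.0
```

```bash
python3 - <<'E'
from h import *
f=cam("top")
for x in matcuv(f):print("cuv",x)
print(incuv(f))
go([378,-331.2,60],Ro.from_euler('xyz',[np.pi,0,2.05]))
go([378,-331.2,60],Ro.from_euler('xyz',[np.pi,0,2.05-np.pi]))
E
```

```text
cuv (array([ 377.9562, -331.2475,   13.    ]), np.float64(2.068727873518747), np.float64(24.716217253412204), np.float64(15.445307132350683))
[array([584.9012,  -5.7759,  35.    ]), array([605.6471, -26.2716,  35.    ])]
[-0.3846  0.0214  0.1249] [ 0.01  -0.002 -1.12 ]
[-0.3846  0.0214  0.1249] [-0.003 -0.012  2.021]
```

Call:
{"name": "send_rows", "arguments": {"targets": [-0.385, 0.021, 0, 0, 0, -1.12, 1, -0.385, 0.021, 0, 0, 0, -1.12, 1, -0.385, 0.021, 0, 0, 0, -1.12, 1, -0.385, 0.021, 0, 0, 0, -1.12, 1, -0.385, 0.021, 0, 0, 0, -1.12, 1, -0.385, 0.021, 0, 0, 0, -1.12, 1, -0.385, 0.021, 0, 0, 0, -1.12, 1, -0.385, 0.021, 0, 0, 0, -1.12, 1, -0.385, 0.021, 0, 0, 0, -1.12, 1, -0.385, 0.021, 0, 0, 0, -1.12, 1, -0.385, 0.021, 0.04, 0, 0, -1.12, 1, -0.385, 0.021, 0.08, 0, 0, -1.12, 1]}}

```text
clock: 16.03
eef_pos: [372.4, -335.6, 98.6]
tcp_rot: [3.14, 0.006, 2.047]
contact_force: [0.9, -0.7, 0.1]
opening: 1.001
grasp_force: 0.0
```

Call:
{"name": "send_rows", "arguments": {"targets": [0, 0, 0.03, 0, 0, 0, 1, 0, 0, 0.03, 0, 0, 0, 1, 0, 0, 0.03, 0, 0, 0, 1, 0, 0, 0.03, 0, 0, 0, 1]}}

```text
clock: 16.37
eef_pos: [372.5, -332.0, 68.1]
tcp_rot: [-3.141, -0.0, 2.05]
contact_force: [-0.5, 0.4, 0.7]
opening: 0.999
grasp_force: 0.0
```

```bash
python3 - <<'E'
from h import *
print(r.sense()["qpos"])
go([378,-331.2,-33],Ro.from_euler('xyz',[np.pi,0,2.05]))
E
```

```text
[-0.7308  0.3237  2.0058 -0.0005  0.8127 -1.2098]
[-0.0019  0.0054  0.1011] [-0.001 -0.     0.   ]
```

Call:
{"name": "send_rows", "arguments": {"targets": [-0.002, 0.005, 0.03, 0, 0, 0, 1, -0.002, 0.005, 0.06, 0, 0, 0, 1, -0.002, 0.005, 0.085, 0, 0, 0, 1, -0.002, 0.005, 0.1, 0, 0, 0, 1, -0.002, 0.005, 0.1, 0, 0, 0, 1, -0.002, 0.005, 0.1, 0, 0, 0, 0, -0.002, 0.005, 0.1, 0, 0, 0, -1, -0.002, 0.005, 0.1, 0, 0, 0, -1, -0.002, 0.005, 0.1, 0, 0, 0, -1, -0.002, 0.005, 0.1, 0, 0, 0, -1, -0.002, 0.005, 0.1, 0, 0, 0, -1, -0.002, 0.005, 0.1, 0, 0, 0, -1]}}

```text
clock: 17.37
eef_pos: [376.7, -330.7, -33.1]
tcp_rot: [-3.14, -0.002, 2.05]
contact_force: [-0.8, -0.0, 9.2]
opening: 0.154
grasp_force: 32.6
```

Call:
{"name": "send_rows", "arguments": {"targets": [0, 0, -0.04, 0, 0, 0, -1, 0, 0, -0.08, 0, 0, 0, -1, 0, 0, -0.12, 0, 0, 0, -1, 0, 0, -0.16, 0, 0, 0, -1, 0, 0, -0.2, 0, 0, 0, -1, 0, 0, -0.2, 0, 0, 0, -1]}}

```text
clock: 17.87
eef_pos: [380.2, -333.8, 173.8]
tcp_rot: [3.139, 0.008, 2.05]
contact_force: [1.4, -1.0, 0.9]
opening: 0.153
grasp_force: 31.4
```

Call:
{"name": "send_rows", "arguments": {"targets": [0.18, 0.33, 0, 0, 0, 0, -1, 0.18, 0.33, 0, 0, 0, 0, -1, 0.18, 0.33, 0, 0, 0, 0, -1, 0.18, 0.33, 0, 0, 0, 0, -1, 0.18, 0.33, 0, 0, 0, 0, -1, 0.18, 0.33, 0, 0, 0, 0, -1, 0.18, 0.33, 0, 0, 0, 0, -1, 0.18, 0.33, 0, 0, 0, 0, -1, 0.18, 0.33, 0, 0, 0, 0, -1, 0.18, 0.33, 0, 0, 0, 0, -1, 0.18, 0.33, 0, 0, 0, 0, -1, 0.18, 0.33, 0, 0, 0, 0, -1]}}

```text
clock: 18.87
eef_pos: [586.1, -18.9, 165.7]
tcp_rot: [-3.139, -0.003, 2.051]
contact_force: [-0.4, -0.5, -0.7]
opening: 0.154
grasp_force: 31.5
```

Call:
{"name": "send_rows", "arguments": {"targets": [0, 0, 0.04, 0, 0, 0, -1, 0, 0, 0.08, 0, 0, 0, -1, 0, 0, 0.11, 0, 0, 0, -1, 0, 0, 0.11, 0, 0, 0, -1, 0, 0, 0.11, 0, 0, 0, -1, 0, 0, 0.11, 0, 0, 0, 1, 0, 0, 0.11, 0, 0, 0, 1, 0, 0, 0.11, 0, 0, 0, 1, 0, 0, 0.07, 0, 0, 0, 1, 0, 0, 0.03, 0, 0, 0, 1, 0, 0, -0.01, 0, 0, 0, 1]}}

```text
clock: 19.78
eef_pos: [586.6, -19.0, 178.7]
tcp_rot: [-3.141, -0.003, 2.05]
contact_force: [1.0, 0.8, -0.4]
opening: 0.98
grasp_force: 0.0
```

```bash
python3 - <<'E'
from h import *
f=cam("top")
for x in matcuv(f):print("cuv",x)
print(incuv(f));s=r.sense();print(s["qpos"],s["eef_pos"],s["tcp_rot"])
H,S,V=masks(f);m=np.uint8((abs(H-102)<8)&(S>30));m=cv2.morphologyEx(m,cv2.MORPH_CLOSE,np.ones((5,5)))
for c in blobs(m,300,(100,200,255,330)):
    p=c.reshape(-1,2);e=[p[:,0].min(),p[:,1].min(),p[:,1].max(),p[:,0].max()];print(e)
    L=plane(f,[(e[0],(e[1]+e[2])/2)],80)[0];print(L+[0,-33,0],plane(f,[(e[0],e[1]),(e[0],e[2]+1)],80)[:,0])
# arm model fit: unknown a,h,L1,L2,T from the recorded configurations
D=[([-1.31841994,.353587046,1.63408157,0,1.1551878],[157.39573,-604.354,191.322]),([-.5427,.4625,1.4584,0,1.2095],[601.924,-361.2755,195.9677]),([-.5605,.6088,1.6662,0,.8645],[563.634,-352.02,13.4196]),([-.5445,.4942,1.4999,0,1.1365],[599.9,-361.5,155.8]),(s["qpos"][:5],s["eef_pos"])]
A=[];b=[]
for q,p in D:
    a1=q[1];a2=q[1]+q[2]
    A+= [[1,0,np.sin(a1),np.sin(a2),np.cos(a2)],[0,1,np.cos(a1),np.cos(a2),-np.sin(a2)]]
    b+= [np.hypot(p[0],p[1]),p[2]]
x,res,rk,sv=np.linalg.lstsq(np.array(A),np.array(b),rcond=None);print("a,h-T,L1,L2,off",x,res,sv)
E
```

```text
[array([578.8941, -31.6872,  35.    ]), array([585.5843,  -4.1835,  35.    ]), array([607.2613, -23.9941,  35.    ])]
[-0.036   0.3003  1.7193  0.002   1.1124 -0.516 ] [591.3995 -19.1432 187.5123] [3.1323 0.0032 2.0498]
[np.int32(181), np.int32(284), np.int32(315), np.int32(217)]
[436.9714 289.987   80.    ] [467.8439 404.4079]
[np.int32(118), np.int32(231), np.int32(264), np.int32(158)]
[539.4604 425.1183  80.    ] [573.4972 503.7485]
[np.int32(203), np.int32(216), np.int32(250), np.int32(237)]
[572.2417 253.2474  80.    ] [607.5237 535.3067]
a,h-T,L1,L2,off [  0.4742 -83.0778 574.8181 498.5297  68.7015] [13.7849] [3.8651 3.1564 0.1943 0.1929 0.1522]
```

Call:
{"name": "send_rows", "arguments": {"targets": [0, 0, -0.04, 0, 0, 0, 1, 0, 0, -0.08, 0, 0, 0, 1, 0, 0, -0.12, 0, 0, 0, 1, 0, 0, -0.12, -0.461, 0.887, 0, 1, 0, 0, -0.12, -0.461, 0.887, 0, 1, 0, 0, -0.12, -0.461, 0.887, 0, 1, 0, 0, -0.12, -0.461, 0.887, 0, 1, 0, 0, -0.12, -0.461, 0.887, 0, 1, 0, 0, -0.12, -0.461, 0.887, 0, 1, 0, 0, -0.12, -0.461, 0.887, 0, 1, 0, 0, -0.12, -0.461, 0.887, 0, 1, 0, 0, -0.12, -0.461, 0.887, 0, 1]}}

```text
clock: 20.83
eef_pos: [586.0, -21.2, 292.6]
tcp_rot: [2.518, -0.856, 2.333]
contact_force: [-0.4, 0.3, -1.7]
opening: 1.005
grasp_force: 0.0
```

Call:
{"name": "send_rows", "arguments": {"targets": [0, 0, 0, 0, 0, 0, 1, 0, 0, 0, 0, 0, 0, 1, 0, 0, 0, 0, 0, 0, 1]}}

```text
clock: 21.08
eef_pos: [587.6, -18.7, 297.9]
tcp_rot: [2.521, -0.841, 2.336]
contact_force: [-0.2, 0.4, -0.2]
opening: 1.002
grasp_force: 0.0
```

```bash
cat > fit.py <<'E'
from h import *
from scipy.optimize import least_squares
s=r.sense();np.save("q%.0f.npy"%(s["clock"]*100),np.r_[s["qpos"],s["eef_pos"],s["tcp_rot"]])
print(s["qpos"],s["eef_pos"],s["tcp_rot"])
D=[([-1.31841994,.353587046,1.63408157,0,1.1551878,-.00239],[157.39573,-604.354,191.322],[-3.14033,0,.254768]),([-.5427,.4625,1.4584,0,1.2095,-.1068],[601.924,-361.2755,195.9677],[3.1304,.0012,1.1349]),([-.5605,.6088,1.6662,0,.8645,-.1246],[563.634,-352.02,13.4196],[3.1395,.0003,1.1349]),([-.036,.3003,1.7193,.002,1.1124,-.516],[591.3995,-19.1432,187.5123],[3.1323,.0032,2.0498])]
import glob
for f in glob.glob("q*.npy"):
    x=np.load(f);D.append((x[:6],x[6:9],x[9:]))
sg=[1,1]
def fk(q,p,s4=1,s6=1):
    a,h,L1,L2,of,T=p
    Y=lambda t:Ro.from_euler('y',t);Z=lambda t:Ro.from_euler('z',t)
    R=Z(q[0])*Y(q[1]);P=Ro.from_euler('z',q[0]).apply([a,0,0])+[0,0,h]+R.apply([0,0,L1])
    R=R*Y(q[2]);P=P+R.apply([of,0,L2]);R=R*Z(s4*q[3])*Y(q[4]);P=P+R.apply([0,0,T])
    return P,R*Z(s6*q[5])
if __name__=="__main__":
  for s4 in(1,-1):
    F=lambda p:np.concatenate([fk(q,p,s4)[0]-np.array(x) for q,x,_ in D])
    o=least_squares(F,[0,290,575,500,0,370]);print(s4,o.x,abs(o.fun).max())
    for q,x,w in D[-1:]:
        for s6 in(1,-1):
            M=(fk(q,o.x,s4,s6)[1]).inv()*Ro.from_euler('xyz',w);print(s6,M.as_rotvec())
E
python3 fit.py
```

```text
[-0.5261  0.5003  1.5684  0.8196  1.6832 -1.1808] [587.5873 -18.6584 297.8566] [ 2.5206 -0.8409  2.3365]
1 [ -0.3137 294.8384 569.1836 494.5466  59.045  383.338 ] 1.4657167244819789
1 [-0.      0.      1.5708]
-1 [ 0.      0.     -0.7909]
-1 [ 103.0736   12.6453  135.3989  429.1332 -157.6889 -112.7774] 245.96746699803197
1 [-1.5928 -0.6649  1.0092]
-1 [-1.1914  1.1914 -0.7854]
```

```bash
cat > ik.py <<'E'
from fit import fk
from h import *
from scipy.optimize import least_squares
p=[-0.31,294.84,569.18,494.55,59.05,383.34]
lo=np.array([-2.63,-.92,.06,-1.3,0,-3.02]);hi=np.array([2.63,2.1,2.66,4.44,2.69,3.02])
def FK(q):
    P,R=fk(q,p);return P,R*Ro.from_euler('z',np.pi/2)
def tool(phi,e,flip=0):
    """tool z at azimuth phi, e rad below horizontal, y horizontal = (-sin,cos,0); flip = roll about z"""
    z=np.array([np.cos(phi)*np.cos(e),np.sin(phi)*np.cos(e),-np.sin(e)]);y=np.array([-np.sin(phi),np.cos(phi),0])
    return Ro.from_matrix(np.c_[np.cross(y,z),y,z])*Ro.from_euler('z',flip)
def IK(P,R,q0):
    def F(q):
        a,b=FK(q);return np.r_[(a-P)/100,(b.inv()*R).as_rotvec()]
    o=least_squares(F,np.clip(q0,lo+1e-3,hi-1e-3),bounds=(lo,hi));return o.x,abs(o.fun).max()
OFF=64
def gp(c,phi,e,flip=0,off=OFF):
    R=tool(phi,e,flip);return np.array(c)+R.apply([0,0,off]),R
E
python3 - <<'E'
from ik import *
s=r.sense();q0=s["qpos"]
d=np.pi/180
for nm,c in(("b1",[437,290,50]),("b3",[572,252,50]),("b2",[539,425,50])):
  for phi in(90,60,40,20,0,-20):
   for e in(30,45):
    P,R=gp(c,phi*d,e*d); q,er=IK(P,R,[.6,.4,2,2.5,1.5,-1.3])
    if er<.01: print(nm,phi,e,q.round(2))
for phi in(60,30,0,-30):
  for e in (0,15):
   for fl in(0,90,180):
    P,R=gp([600,30,190],phi*d,e*d,fl*d);q,er=IK(P,R,[.0,.4,2,2.5,1.5,-1.4+fl*d]);
    if er<.01:print("pour",phi,e,fl,q.round(2))
for phi in(0,-30,-60,-90,-120):
  for e in (30,):
   for i,c in enumerate(([408,-337,53],[508,-342,53],[608,-347,53])):
    P,R=gp(c,phi*d,e*d);q,er=IK(P,R,[-.8,.4,2,2.5,1.5,-1.4]);
    if er<.01:print("ring",i,phi,e,q.round(2))
E
```

```text
[-0.5261  0.5003  1.5684  0.8196  1.6832 -1.1808] [587.5873 -18.6584 297.8566] [ 2.5206 -0.8409  2.3365]
pour 60 0 90 [-0.51  0.83  2.02  1.58  1.57 -2.85]
pour 60 0 180 [-0.51  0.83  2.02  1.58  1.57 -1.28]
pour 60 15 90 [-0.49  0.66  2.04  1.49  1.32 -2.69]
pour 60 15 180 [-0.49  0.66  2.04  1.49  1.32 -1.12]
pour 30 0 180 [-0.38  0.82  2.34  2.24  1.58 -1.58]
pour 30 15 90 [-0.36  0.59  2.35  2.21  1.19 -2.97]
pour 30 15 180 [-0.36  0.59  2.35  2.21  1.19 -1.4 ]
pour 0 0 180 [ 0.11  0.86  2.47  3.25  1.76 -1.55]
pour 0 15 180 [ 0.1   0.58  2.48  3.25  1.23 -1.58]
pour -30 0 0 [0.53 0.81 2.29 4.2  1.55 1.53]
pour -30 15 180 [ 0.51  0.59  2.3   4.24  1.19 -1.8 ]
```

```bash
sed -i 's/^s=r.sense.*$//;s/^print(s\["qpos.*$//' fit.py; cat >> ik.py <<'E'
def IKm(P,R):
    best=[]
    a=np.arctan2(P[1],P[0])
    for j4 in(0.3,1.6,3.1):
        for j6 in(-1.4,1.4):
            for dj in (-.4,.4):
                q,er=IK(P,R,[a+dj,.5,2,j4,1.4,j6])
                if er<.002 and not any(np.allclose(q,b,atol=.02) for b in best):best.append(q)
    return best
E
python3 - <<'E'
from ik import *
d=np.pi/180
for nm,c in(("b1",[437,290,50]),("b3",[572,252,50]),("b2",[539,425,50])):
  for phi in(90,60,40,20,0):
   for e in(30,45):
    for q in IKm(*gp(c,phi*d,e*d)): print(nm,phi,e,q.round(2))
for phi in(60,30,0):
   for fl in(0,180):
    for q in IKm(*gp([600,30,190],phi*d,0*d,fl*d)):print("pour",phi,fl,q.round(2))
for phi in(30,0,-30,-60,-90):
   for i,c in enumerate(([408,-337,53],[508,-342,53],[608,-347,53])):
    for q in IKm(*gp(c,phi*d,30*d)):print("ring",i,phi,q.round(2))
E
```

```text
b1 90 30 [0.03 0.76 2.17 1.48 1.05 1.81]
b1 90 45 [0.15 0.61 2.18 1.36 0.8  2.07]
b1 60 30 [0.17 0.78 2.44 2.3  1.1  1.5 ]
b1 60 45 [0.28 0.57 2.39 2.23 0.67 1.77]
b1 40 30 [0.46 0.83 2.54 2.93 1.27 1.52]
b1 40 45 [0.5  0.57 2.46 2.92 0.68 1.6 ]
b1 20 30 [0.83 0.82 2.51 3.59 1.22 1.66]
b1 20 45 [0.76 0.57 2.45 3.61 0.67 1.49]
b1 0 30 [1.07 0.77 2.38 4.2  1.05 1.58]
b1 0 45 [0.94 0.58 2.35 4.29 0.68 1.29]
b3 90 30 [-0.04  0.82  1.88  1.29  1.12  2.06]
b3 90 45 [0.05 0.7  1.9  1.12 0.9  2.29]
b3 60 30 [0.03 0.76 2.18 2.01 0.95 1.78]
b3 60 45 [0.12 0.62 2.13 1.8  0.62 2.11]
b3 40 30 [0.2  0.76 2.31 2.63 0.99 1.61]
b3 40 45 [0.26 0.6  2.24 2.5  0.52 1.83]
b3 20 30 [0.47 0.76 2.35 3.26 1.02 1.57]
b3 20 45 [0.45 0.59 2.26 3.29 0.5  1.51]
b3 0 30 [0.71 0.76 2.27 3.9  0.96 1.48]
b3 0 45 [0.63 0.61 2.21 4.07 0.55 1.19]
b2 90 30 [0.27 0.81 1.91 1.58 0.99 2.06]
b2 90 45 [0.35 0.7  1.89 1.34 0.75 2.37]
b2 60 30 [0.43 0.76 2.16 2.44 0.88 1.73]
b2 60 45 [0.49 0.64 2.09 2.19 0.47 2.05]
b2 40 30 [0.65 0.76 2.23 3.08 0.89 1.58]
b2 40 45 [0.65 0.62 2.14 3.06 0.41 1.61]
b2 20 30 [0.87 0.76 2.18 3.73 0.
[... 254 characters left out ...]
  0.82  2.34  2.24  1.58 -1.58]
pour 0 0 [0.11 0.86 2.47 3.25 1.76 1.59]
pour 0 180 [ 0.11  0.86  2.47  3.25  1.76 -1.55]
ring 0 30 [-1.23  0.78  2.03  1.22  1.14  1.93]
ring 1 30 [-1.06  0.8   1.93  1.33  1.1   2.03]
ring 2 30 [-0.92  0.84  1.8   1.4   1.06  2.15]
ring 0 0 [-1.2   0.75  2.32  1.91  1.03  1.64]
ring 1 0 [-0.98  0.75  2.22  2.07  0.96  1.74]
ring 2 0 [-0.81  0.77  2.08  2.17  0.86  1.84]
ring 0 -30 [-0.87  0.81  2.52  2.83  1.23  1.5 ]
ring 1 -30 [-0.65  0.76  2.37  3.02  1.04  1.57]
ring 2 -30 [-0.52  0.75  2.2   3.15  0.86  1.57]
ring 0 -60 [-0.35  0.79  2.47  3.8   1.14  1.65]
ring 1 -60 [-0.27  0.75  2.28  3.97  0.97  1.48]
ring 2 -60 [-0.22  0.77  2.08  4.13  0.87  1.29]
```

```bash
cat >> ik.py <<'E'
from scipy.spatial.transform import Slerp
def plan(legs):
    s=r.sense();q=s["qpos"];P=s["eef_pos"];R=Ro.from_euler('xyz',s["tcp_rot"])
    for nm,P1,R1 in legs:
        rv=(R.inv()*R1).as_rotvec();sh=R.inv().apply(P1-P)/1e3
        n=int(max(np.linalg.norm(sh)/.0417,np.linalg.norm(rv)/.125))+1;jm=0;em=0
        for k in range(1,n+1):
            t=k/n;q2,er=IK(P+(P1-P)*t,R*Ro.from_rotvec(rv*t),q);jm=max(jm,abs(q2-q).max());em=max(em,er);q=q2
        print(nm,"sh",sh.round(4),"rv",rv.round(3),"rows",n,"jmax/row",round(jm,2),"err",round(em,3),"q",q.round(2));P,R=P1,R1
d=np.pi/180
E
python3 - <<'E'
from ik import *
f=cam("top")
for x in beakers(f):print(x[0],x[3])
c=[437,289.5,50]
pre=gp(c,50*d,30*d,np.pi,OFF-120)
T0=tool(70*d,30*d,np.pi)
plan([("roll",r.sense()["eef_pos"],tool(90*d,30*d,np.pi)),("A",np.array([430,240,200.]),tool(50*d,30*d,np.pi)),("pre",*pre),("grasp",*gp(c,50*d,30*d,np.pi))])
E
```

```text
[436.1748 287.6783  80.    ] (198.612548828125, 300.24139404296875)
[538.3481 418.71    80.    ] (137.1414794921875, 248.3757781982422)
[572.3748 251.1644  80.    ] (220.20716857910156, 233.21827697753906)
roll sh [0. 0. 0.] rv [-0.013  0.048  0.481] rows 4 jmax/row 0.12 err 0.0 q [-0.54  0.52  1.57  0.85  1.71 -0.72]
A sh [ 0.0444 -0.1575  0.2728] rv [-0.605  0.     0.349] rows 8 jmax/row 0.31 err 0.0 q [-0.07  0.09  2.59  1.9   0.83 -1.07]
pre sh [-0.1087 -0.0265  0.0557] rv [0. 0. 0.] rows 3 jmax/row 0.25 err 0.029 q [-0.04  0.64  2.66  2.26  1.14 -1.7 ]
grasp sh [-0.    0.    0.12] rv [0. 0. 0.] rows 3 jmax/row 0.19 err 0.0 q [ 0.29  0.81  2.5   2.6   1.19 -1.67]
```

```bash
python3 - <<'E'
from ik import *
c=[437,289,50]
F=62*d
plan([("A",np.array([470,200,220.]),tool(F,30*d,np.pi)),("pre",*gp(c,F,30*d,np.pi,OFF-100)),("grasp",*gp(c,F,30*d,np.pi))])
E
```

```text
A sh [ 0.1011 -0.0796  0.2259] rv [-0.426 -0.054  0.728] rows 7 jmax/row 0.14 err 0.0 q [-0.29  0.18  2.37  1.41  1.03 -0.88]
pre sh [-0.1157 -0.0709  0.1036] rv [0. 0. 0.] rows 5 jmax/row 0.15 err 0.0 q [-0.12  0.64  2.53  1.95  1.05 -1.59]
grasp sh [-0.   0.   0.1] rv [0. 0. 0.] rows 3 jmax/row 0.11 err 0.0 q [ 0.14  0.78  2.42  2.23  1.08 -1.63]
```

Call:
{"name": "send_rows", "arguments": {"targets": [0.101, -0.08, 0.226, -0.426, -0.054, 0.728, 1, 0.101, -0.08, 0.226, -0.426, -0.054, 0.728, 1, 0.101, -0.08, 0.226, -0.426, -0.054, 0.728, 1, 0.101, -0.08, 0.226, -0.426, -0.054, 0.728, 1, 0.101, -0.08, 0.226, -0.426, -0.054, 0.728, 1, 0.101, -0.08, 0.226, -0.426, -0.054, 0.728, 1, 0.101, -0.08, 0.226, -0.426, -0.054, 0.728, 1, 0.101, -0.08, 0.226, -0.426, -0.054, 0.728, 1, 0.101, -0.08, 0.226, -0.426, -0.054, 0.728, 1, 0.101, -0.08, 0.226, -0.426, -0.054, 0.728, 1, 0.101, -0.08, 0.226, -0.426, -0.054, 0.728, 1]}}

```text
clock: 22.05
eef_pos: [471.3, 199.0, 220.2]
tcp_rot: [-3.142, -1.049, 1.081]
contact_force: [0.5, -0.6, 1.1]
opening: 1.0
grasp_force: 0.0
```

Call:
{"name": "send_rows", "arguments": {"targets": [-0.116, -0.071, 0.104, 0, 0, 0, 1, -0.116, -0.071, 0.104, 0, 0, 0, 1, -0.116, -0.071, 0.104, 0, 0, 0, 1, -0.116, -0.071, 0.104, 0, 0, 0, 1, -0.116, -0.071, 0.104, 0, 0, 0, 1, -0.116, -0.071, 0.104, 0, 0, 0, 1, -0.116, -0.071, 0.104, 0, 0, 0, 1, -0.116, -0.071, 0.104, 0, 0, 0, 1]}}

```text
clock: 22.72
eef_pos: [423.4, 261.3, 68.0]
tcp_rot: [-3.139, -1.05, 1.077]
contact_force: [-0.1, 0.0, 0.0]
opening: 1.0
grasp_force: 0.0
```

```bash
python3 - <<'E'
from ik import *
s=r.sense();print(s["qpos"],s["eef_pos"],s["tcp_rot"])
f=cam("top");g=cam("scene");R=Ro.from_euler('xyz',s["tcp_rot"]);P=s["eef_pos"]
im=[f["color"].copy(),g["color"].copy()]
for k,q in((0,f),(1,g)):
    for o,col in(([0,45,-52],(0,255,0)),([0,-45,-52],(0,255,0)),([0,45,-13],(0,0,255)),([0,-45,-13],(0,0,255))):
        u=proj(q,P+R.apply(o))[0];cv2.circle(im[k],tuple(int(round(v)) for v in u),1,col,-1)
cv2.imwrite("pics/b1.png",np.hstack([cv2.resize(im[0][200:360,150:310],(400,400),interpolation=2),cv2.resize(im[1][140:300,320:480],(400,400),interpolation=2)]))
c=[437,289,50];F=62*d
plan([("grasp",*gp(c,F,30*d,np.pi))])
E
```

```text
[-0.1213  0.636   2.5255  1.9505  1.0577 -1.5906] [423.4351 261.2743  68.0493] [-3.1389 -1.0504  1.0772]
grasp sh [-0.0012 -0.0015  0.1002] rv [ 0.003 -0.004 -0.001] rows 3 jmax/row 0.11 err 0.0 q [ 0.14  0.78  2.42  2.23  1.08 -1.63]
```

View pics/b1.png

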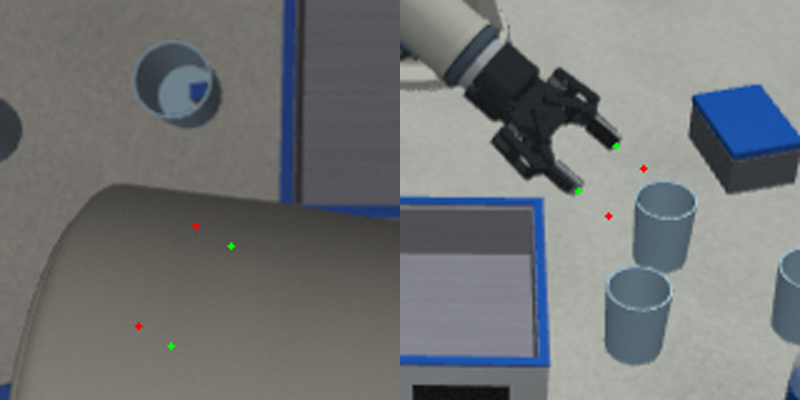

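The green marks (tip offset 39 mm along the tool axis, plus 13 when open) lie right on the fingertips, and beaker 1 stands ahead at (665,225) in the crop. I close in and grip.

Call:
{"name": "send_rows", "arguments": {"targets": [-0.001, -0.001, 0.03, 0.003, -0.004, 0, 1, -0.001, -0.001, 0.06, 0.003, -0.004, 0, 1, -0.001, -0.001, 0.085, 0.003, -0.004, 0, 1, -0.001, -0.001, 0.1, 0.003, -0.004, 0, 1, -0.001, -0.001, 0.1, 0.003, -0.004, 0, 1, -0.001, -0.001, 0.1, 0.003, -0.004, 0, 1], "grip_force": 35}}

```text
clock: 23.32
eef_pos: [461.7, 338.9, 17.9]
tcp_rot: [-3.135, -1.047, 1.079]
contact_force: [-0.6, 0.4, 0.8]
opening: 1.006
grasp_force: 0.0
```

Call:
{"name": "send_rows", "arguments": {"targets": [0, 0, 0, 0, 0, 0, 0.6, 0, 0, 0, 0, 0, 0, 0.2, 0, 0, 0, 0, 0, 0, -1, 0, 0, 0, 0, 0, 0, -1, 0, 0, 0, 0, 0, 0, -1, 0, 0, 0, 0, 0, 0, -1]}}

```text
clock: 23.82
eef_pos: [461.3, 337.6, 17.9]
tcp_rot: [-3.131, -1.047, 1.072]
contact_force: [-1.3, -3.9, 7.7]
opening: 0.74
grasp_force: 36.3
```

```bash
python3 - <<'E'
from ik import *
s=r.sense();print(s["qpos"],s["eef_pos"],s["tcp_rot"],s["contact_force"],s["opening"])
R=Ro.from_euler('xyz',s["tcp_rot"]);up=s["eef_pos"]+[0,0,140]
F=40*d
pc=[600,55,200]
plan([("up",up,R),("over",*gp(pc,F,30*d,np.pi)),("level",*gp(pc,F,0,np.pi)),("f1",*gp(pc,F,0,np.pi*1.5)),("f2",*gp(pc,F,0,2*np.pi-1e-3)),("f2b",*gp(pc,F,0,2*np.pi-1e-3))])
E
```

```text
[ 0.1418  0.7778  2.4253  2.2268  1.0839 -1.6212] [461.3383 337.613   17.9261] [-3.1314 -1.047   1.0721] [-1.2516 -3.8993  7.7154] 0.7399649956921536
up sh [ 0.1212 -0.0007 -0.07  ] rv [0. 0. 0.] rows 4 jmax/row 0.14 err 0.0 q [ 0.14  0.33  2.44  1.97  0.86 -1.17]
over sh [-0.0564  0.276  -0.1207] rv [-0.334  0.001  0.187] rows 8 jmax/row 0.08 err 0.0 q [-0.31  0.39  2.24  1.79  0.85 -0.99]
level sh [ 0.032   0.     -0.0086] rv [-0.     0.524  0.   ] rows 5 jmax/row 0.14 err 0.0 q [-0.4   0.78  2.27  2.04  1.53 -1.49]
f1 sh [0. 0. 0.] rv [-0.     0.     1.571] rows 13 jmax/row 0.12 err 0.0 q [-0.4   0.78  2.27  2.04  1.53  0.08]
f2 sh [0. 0. 0.] rv [-0.   -0.    1.57] rows 13 jmax/row 0.12 err 0.0 q [-0.4   0.78  2.27  2.04  1.53  1.65]
f2b sh [0. 0. 0.] rv [0. 0. 0.] rows 1 jmax/row 0 err 0.0 q [-0.4   0.78  2.27  2.04  1.53  1.65]
```

Call:
{"name": "send_rows", "arguments": {"targets": [0.03, 0, -0.0175, 0, 0, 0, -1, 0.06, 0, -0.035, 0, 0, 0, -1, 0.09, 0, -0.052, 0, 0, 0, -1, 0.121, 0, -0.07, 0, 0, 0, -1, 0.121, 0, -0.07, 0, 0, 0, -1, 0.121, 0, -0.07, 0, 0, 0, -1]}}

```text
clock: 24.32
eef_pos: [462.9, 337.5, 159.5]
tcp_rot: [3.141, -1.048, 1.083]
contact_force: [-0.0, 0.3, -1.1]
opening: 0.738
grasp_force: 38.7
```

Call:
{"name": "send_rows", "arguments": {"targets": [-0.056, 0.276, -0.121, -0.334, 0, 0.187, -1, -0.056, 0.276, -0.121, -0.334, 0, 0.187, -1, -0.056, 0.276, -0.121, -0.334, 0, 0.187, -1, -0.056, 0.276, -0.121, -0.334, 0, 0.187, -1, -0.056, 0.276, -0.121, -0.334, 0, 0.187, -1, -0.056, 0.276, -0.121, -0.334, 0, 0.187, -1, -0.056, 0.276, -0.121, -0.334, 0, 0.187, -1, -0.056, 0.276, -0.121, -0.334, 0, 0.187, -1, -0.056, 0.276, -0.121, -0.334, 0, 0.187, -1, -0.056, 0.276, -0.121, -0.334, 0, 0.187, -1]}}

```text
clock: 25.15
eef_pos: [642.7, 90.3, 164.3]
tcp_rot: [-3.138, -1.041, 0.695]
contact_force: [-0.4, 0.3, -1.1]
opening: 0.742
grasp_force: 39.0
```

Call:
{"name": "send_rows", "arguments": {"targets": [0.032, 0, -0.009, 0, 0.524, 0, -1, 0.032, 0, -0.009, 0, 0.524, 0, -1, 0.032, 0, -0.009, 0, 0.524, 0, -1, 0.032, 0, -0.009, 0, 0.524, 0, -1, 0.032, 0, -0.009, 0, 0.524, 0, -1, 0.032, 0, -0.009, 0, 0.524, 0, -1, 0.032, 0, -0.009, 0, 0.524, 0, -1]}}

```text
clock: 25.73
eef_pos: [648.6, 97.9, 196.6]
tcp_rot: [-2.675, -1.563, 0.234]
contact_force: [-0.2, -0.4, -1.1]
opening: 0.739
grasp_force: 39.1
```

```bash
python3 - <<'E'
from ik import *
s=r.sense();print(s["qpos"],s["eef_pos"],s["tcp_rot"],s["contact_force"],s["opening"])
F=40*d;pc=[600,55,200]
plan([("f1",*gp(pc,F,0,np.pi*1.5)),("f2",*gp(pc,F,0,2*np.pi-1e-3))])
f=cam("top");print(incuv(f))
E
```

```text
[-0.398   0.7827  2.2701  2.041   1.5236 -1.4882] [648.615   97.9223 196.5948] [-2.6749 -1.5631  0.2338] [-0.2375 -0.4062 -1.0915] 0.7388997851861168
f1 sh [ 0.0034  0.0016 -0.0009] rv [0.004 0.007 1.567] rows 13 jmax/row 0.12 err 0.0 q [-0.4   0.78  2.27  2.04  1.53  0.08]
f2 sh [0. 0. 0.] rv [-0.   -0.    1.57] rows 13 jmax/row 0.12 err 0.0 q [-0.4   0.78  2.27  2.04  1.53  1.65]
[]
```

Call:
{"name": "send_rows", "arguments": {"targets": [0.003, 0.001, 0, 0, 0, 1.5, -1, 0.003, 0.001, 0, 0, 0, 1.5, -1, 0.003, 0.001, 0, 0, 0, 1.5, -1, 0.003, 0.001, 0, 0, 0, 1.5, -1, 0.003, 0.001, 0, 0, 0, 1.5, -1, 0.003, 0.001, 0, 0, 0, 1.5, -1, 0.003, 0.001, 0, 0, 0, 1.5, -1, 0.003, 0.001, 0, 0, 0, 1.5, -1, 0.003, 0.001, 0, 0, 0, 1.5, -1, 0.003, 0.001, 0, 0, 0, 1.5, -1, 0.003, 0.001, 0, 0, 0, 1.5, -1, 0.003, 0.001, 0, 0, 0, 1.5, -1]}}

```text
clock: 26.78
eef_pos: [650.5, 96.6, 204.9]
tcp_rot: [-1.573, -0.07, -0.87]
contact_force: [-0.5, -1.0, -0.7]
opening: 0.738
grasp_force: 39.1
```

Call:
{"name": "send_rows", "arguments": {"targets": [0, 0, 0, 0, 0, 1.5, -1, 0, 0, 0, 0, 0, 1.5, -1, 0, 0, 0, 0, 0, 1.5, -1, 0, 0, 0, 0, 0, 1.5, -1, 0, 0, 0, 0, 0, 1.5, -1, 0, 0, 0, 0, 0, 1.5, -1, 0, 0, 0, 0, 0, 1.5, -1, 0, 0, 0, 0, 0, 1.5, -1, 0, 0, 0, 0, 0, 1.5, -1, 0, 0, 0, 0, 0, 1.5, -1, 0, 0, 0, 0, 0, 1.5, -1, 0, 0, 0, 0, 0, 1.5, -1]}}

```text
clock: 27.78
eef_pos: [650.5, 96.7, 204.9]
tcp_rot: [-1.587, 1.43, -0.886]
contact_force: [0.7, 0.4, -0.2]
opening: 0.741
grasp_force: 39.1
```

Call:
{"name": "send_rows", "arguments": {"targets": [0, 0, 0, 0, 0, 0.14, -1, 0, 0, 0, 0, 0, 0.14, -1, 0, 0, 0, 0, 0, 0, -1, 0, 0, 0, 0, 0, 0.14, -1, 0, 0, 0, 0, 0, 0, -1, 0, 0, 0, 0, 0, 0.14, -1]}}

```text
clock: 28.28
eef_pos: [650.4, 96.5, 204.0]
tcp_rot: [-1.644, 1.535, -0.943]
contact_force: [0.3, 0.5, -1.2]
opening: 0.741
grasp_force: 39.1
```

```bash
python3 - <<'E'
from ik import *
s=r.sense();print(s["qpos"],s["eef_pos"],s["tcp_rot"],s["contact_force"],s["opening"])
f=cam("top");g=cam("scene");print(incuv(f))
cv2.imwrite("pics/p1.png",np.hstack([cv2.resize(f["color"][150:310,240:400],(400,400),interpolation=2),cv2.resize(g["color"][180:340,240:400],(400,400),interpolation=2)]))
E
```

```text
[-0.3995  0.7678  2.2684  2.0391  1.5205  1.6289] [650.4449  96.5258 203.9964] [-1.6436  1.5348 -0.943 ] [ 0.2593  0.5103 -1.1637] 0.7411006713225872
[]
```

View pics/p1.png

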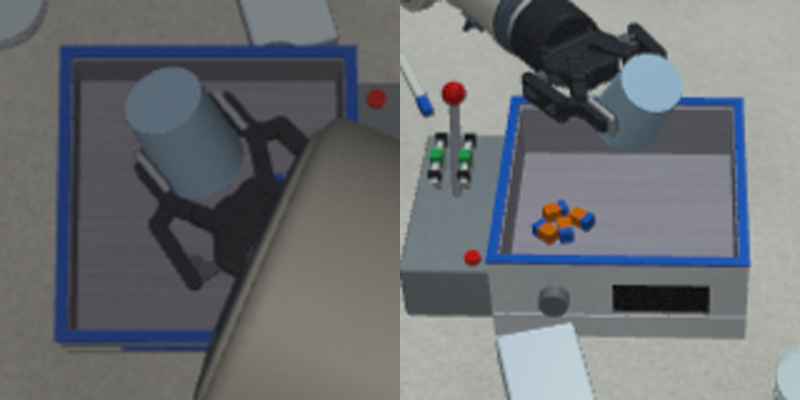

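Four cuvettes lie in the basin in the scene view, around crop (560,220), so beaker 1 is emptied. I turn it back upright and take it to the far ring.

```bash
python3 - <<'E'
from ik import *
F=40*d;pc=[600,55,280]
far=[607.8,-346.9,54]
plan([("u1",*gp(pc,F,0,1.5*np.pi)),("u2",*gp(pc,F,0,np.pi)),("carry",*gp([600,-340,270],0,30*d,np.pi)),("above",*gp([far[0],far[1],74],0,30*d,np.pi)),("place",*gp(far,0,30*d,np.pi))])
E
```

```text
u1 sh [-0.0762  0.0003 -0.0015] rv [ 0.004 -0.    -1.566] rows 13 jmax/row 0.11 err 0.0 q [-0.4   0.58  2.29  2.03  1.45  0.24]
u2 sh [0. 0. 0.] rv [ 0.     0.    -1.571] rows 13 jmax/row 0.12 err 0.0 q [-0.4   0.58  2.29  2.03  1.45 -1.33]
carry sh [-0.042   0.3382 -0.2754] rv [-0.682 -0.502  0.183] rows 11 jmax/row 0.08 err 0.0 q [-0.81  0.32  2.08  1.74  0.69 -0.7 ]
above sh [-0.1658  0.0069  0.1048] rv [0. 0. 0.] rows 5 jmax/row 0.14 err 0.0 q [-0.81  0.72  2.09  2.15  0.84 -1.25]
place sh [-0.0173 -0.      0.01  ] rv [0. 0. 0.] rows 1 jmax/row 0.04 err 0.0 q [-0.81  0.77  2.08  2.17  0.86 -1.3 ]
```

Call:
{"name": "send_rows", "arguments": {"targets": [-0.076, 0, -0.001, 0, 0, -1.5, -1, -0.076, 0, -0.001, 0, 0, -1.5, -1, -0.076, 0, -0.001, 0, 0, -1.5, -1, -0.076, 0, -0.001, 0, 0, -1.5, -1, -0.076, 0, -0.001, 0, 0, -1.5, -1, -0.076, 0, -0.001, 0, 0, -1.5, -1, -0.076, 0, -0.001, 0, 0, -1.5, -1, -0.076, 0, -0.001, 0, 0, -1.5, -1, -0.076, 0, -0.001, 0, 0, -1.5, -1, -0.076, 0, -0.001, 0, 0, -1.5, -1, -0.076, 0, -0.001, 0, 0, -1.5, -1, -0.076, 0, -0.001, 0, 0, -1.5, -1]}}

```text
clock: 29.38
eef_pos: [649.4, 96.2, 279.1]
tcp_rot: [-1.574, 0.058, -0.871]
contact_force: [-0.8, 0.1, -1.0]
opening: 0.738
grasp_force: 39.1
```

Call:
{"name": "send_rows", "arguments": {"targets": [0, 0, 0, 0, 0, -1.5, -1, 0, 0, 0, 0, 0, -1.5, -1, 0, 0, 0, 0, 0, -1.5, -1, 0, 0, 0, 0, 0, -1.5, -1, 0, 0, 0, 0, 0, -1.5, -1, 0, 0, 0, 0, 0, -1.5, -1, 0, 0, 0, 0, 0, -1.5, -1, 0, 0, 0, 0, 0, -1.5, -1, 0, 0, 0, 0, 0, -1.5, -1, 0, 0, 0, 0, 0, -1.5, -1, 0, 0, 0, 0, 0, -1.5, -1, 0, 0, 0, 0, 0, -1.5, -1]}}

```text
clock: 30.38
eef_pos: [649.4, 96.2, 279.1]
tcp_rot: [-1.594, -1.442, -0.847]
contact_force: [0.3, 0.5, -1.6]
opening: 0.738
grasp_force: 39.1
```

```bash
python3 - <<'E'
from ik import *
far=[607.8,-346.9,54]
plan([("carry",*gp([600,-340,270],0,30*d,np.pi)),("above",*gp([far[0],far[1],74],0,30*d,np.pi)),("place",*gp(far,0,30*d,np.pi))])
E
```

```text
carry sh [ 0.0016  0.34   -0.2764] rv [-0.713 -0.453  0.064] rows 11 jmax/row 0.08 err 0.0 q [-0.81  0.32  2.08  1.74  0.69 -0.7 ]
above sh [-0.1658  0.0069  0.1048] rv [0. 0. 0.] rows 5 jmax/row 0.14 err 0.0 q [-0.81  0.72  2.09  2.15  0.84 -1.25]
place sh [-0.0173 -0.      0.01  ] rv [0. 0. 0.] rows 1 jmax/row 0.04 err 0.0 q [-0.81  0.77  2.08  2.17  0.86 -1.3 ]
```

Call:
{"name": "send_rows", "arguments": {"targets": [0.002, 0.34, -0.276, -0.713, -0.453, 0.064, -1, 0.002, 0.34, -0.276, -0.713, -0.453, 0.064, -1, 0.002, 0.34, -0.276, -0.713, -0.453, 0.064, -1, 0.002, 0.34, -0.276, -0.713, -0.453, 0.064, -1, 0.002, 0.34, -0.276, -0.713, -0.453, 0.064, -1, 0.002, 0.34, -0.276, -0.713, -0.453, 0.064, -1, 0.002, 0.34, -0.276, -0.713, -0.453, 0.064, -1, 0.002, 0.34, -0.276, -0.713, -0.453, 0.064, -1, 0.002, 0.34, -0.276, -0.713, -0.453, 0.064, -1, 0.002, 0.34, -0.276, -0.713, -0.453, 0.064, -1, 0.002, 0.34, -0.276, -0.713, -0.453, 0.064, -1, 0.002, 0.34, -0.276, -0.713, -0.453, 0.064, -1]}}

```text
clock: 31.38
eef_pos: [655.4, -344.7, 234.8]
tcp_rot: [-3.134, -1.041, -0.01]
contact_force: [-0.1, -0.5, -0.4]
opening: 0.737
grasp_force: 39.4
```

Call:
{"name": "send_rows", "arguments": {"targets": [-0.166, 0.007, 0.105, 0, 0, 0, -1, -0.166, 0.007, 0.105, 0, 0, 0, -1, -0.166, 0.007, 0.105, 0, 0, 0, -1, -0.166, 0.007, 0.105, 0, 0, 0, -1, -0.166, 0.007, 0.105, 0, 0, 0, -1, -0.166, 0.007, 0.105, 0, 0, 0, -1, -0.166, 0.007, 0.105, 0, 0, 0, -1, -0.166, 0.007, 0.105, 0, 0, 0, -1]}}

```text
clock: 32.05
eef_pos: [662.8, -344.9, 39.7]
tcp_rot: [-3.128, -1.042, -0.011]
contact_force: [0.6, 0.1, 0.6]
opening: 0.737
grasp_force: 39.4
```

```bash
python3 - <<'E'
from ik import *
far=[607.8,-346.9,53]
f=cam("top");H,S,V=masks(f);m=np.uint8((abs(H-102)<8)&(S>30));m=cv2.morphologyEx(m,cv2.MORPH_CLOSE,np.ones((5,5)))
for c in blobs(m,200,(470,180,560,290)):
    p=c.reshape(-1,2);e=[p[:,0].min(),p[:,1].min(),p[:,0].max(),p[:,1].max()];print(e,plane(f,[e[:2],e[2:]],103)) 
s=r.sense();print(s["eef_pos"]-Ro.from_euler('xyz',s["tcp_rot"]).apply([0,0,64]),s["tcp_rot"])
plan([("place",*gp(far,0,30*d,np.pi)),("back",*gp(far,0,30*d,np.pi,OFF-110))])
E
```

```text
[np.int32(507), np.int32(238), np.int32(559), np.int32(289)] [[ 568.1387 -324.6393  103.    ]
 [ 467.7919 -424.2933  103.    ]]
[np.int32(489), np.int32(201), np.int32(533), np.int32(242)] [[ 643.3425 -291.1964  103.    ]
 [ 560.9056 -376.8134  103.    ]]
[ 607.8453 -345.6599   72.8405] [-3.13   -1.0433 -0.0094]
place sh [-0.0169  0.0016  0.0099] rv [-0.003  0.004 -0.005] rows 1 jmax/row 0.05 err 0.0 q [-0.81  0.77  2.08  2.17  0.86 -1.3 ]
back sh [-0.   -0.   -0.11] rv [0. 0. 0.] rows 3 jmax/row 0.07 err 0.0 q [-0.97  0.62  2.22  1.99  0.9  -1.26]
```

Call:
{"name": "send_rows", "arguments": {"targets": [-0.008, 0.002, 0.005, -0.003, 0.004, -0.005, -1, -0.017, 0.002, 0.01, -0.003, 0.004, -0.005, -1, -0.017, 0.002, 0.01, -0.003, 0.004, -0.005, -1, -0.017, 0.002, 0.01, -0.003, 0.004, -0.005, -1]}}

```text
clock: 32.43
eef_pos: [663.2, -348.1, 20.0]
tcp_rot: [-3.14, -1.048, -0.002]
contact_force: [1.1, -3.1, 3.4]
opening: 0.737
grasp_force: 37.8
```

Call:
{"name": "send_rows", "arguments": {"targets": [-0.001, 0, 0, 0, 0, 0, -1, -0.001, 0, 0, 0, 0, 0, 0.7, -0.001, 0, 0, 0, 0, 0, 1, -0.001, 0, 0, 0, 0, 0, 1, -0.001, 0, 0, 0, 0, 0, 1, -0.001, 0, 0, 0, 0, 0, 1, -0.001, 0, -0.03, 0, 0, 0, 1, -0.001, 0, -0.07, 0, 0, 0, 1, -0.001, 0, -0.11, 0, 0, 0, 1, -0.001, 0, -0.13, 0, 0, 0, 1]}}

```text
clock: 33.27
eef_pos: [546.6, -346.1, 82.7]
tcp_rot: [-3.134, -1.043, -0.007]
contact_force: [0.9, 0.8, -0.7]
opening: 1.004
grasp_force: 0.0
```

```bash
cat >> h.py <<'E'
def rims(f,z,box):
    H,S,V=masks(f);m=np.uint8((abs(H-102)<8)&(S>30));m=cv2.morphologyEx(m,cv2.MORPH_CLOSE,np.ones((5,5)))
    for c in blobs(m,200,box):
        p=c.reshape(-1,2);x0,y0=p.min(0);x1,y1=p.max(0);q=plane(f,[(x0-.5,(y0+y1)/2),(x1+.5,(y0+y1)/2),((x0+x1)/2,y0-.5),((x0+x1)/2,y1+.5)],z)
        print("px",x0,y0,x1,y1,"y range",q[:2,1].round(1),"x range",q[2:,0].round(1))
E
python3 - <<'E'
from ik import *
f=cam("top");rims(f,83,(465,180,560,360));print("left");rims(f,80,(100,200,255,330));print(incuv(f),r.sense()["eef_pos"])
c=[572,252,50];F=20*d
plan([("A",np.array([560,150,290.]),tool(60*d,30*d,np.pi)),("A2",*gp([480,240,140],F,30*d,np.pi)),("pre",*gp(c,F,30*d,np.pi,OFF-100)),("grasp",*gp(c,F,30*d,np.pi))])
cv2.imwrite("pics/pl1.png",np.hstack([cv2.resize(f["color"][180:380,430:560],(390,600),interpolation=2),cv2.resize(cam("scene")["color"][180:310,130:210],(370,600),interpolation=2)]))
E
```

```text
px 492 284 559 358 y range [-293.8 -430.5] x range [479.7 332.2]
px 489 203 529 239 y range [-294.8 -379.5] x range [646.  568.7]
left
px 118 231 158 264 y range [459.1 375.2] x range [575.2 505.5]
px 203 216 237 250 y range [287.3 216. ] x range [609.1 536.9]
[array([578.69  , -31.6883,  35.    ]), array([596.0301, -16.2062,  35.    ])] [ 545.4504 -346.6106   83.643 ]
A sh [ 0.1836 -0.4974 -0.0912] rv [ 0.906  0.001 -0.529] rows 13 jmax/row 0.08 err 0.0 q [-0.34  0.16  2.15  1.27  1.1  -0.61]
A2 sh [-0.1174 -0.0787  0.1606] rv [-0.605  0.     0.349] rows 6 jmax/row 0.48 err 0.0 q [ 0.58  0.49  2.54  3.39  0.94 -1.6 ]
pre sh [-0.0327  0.0202  0.0234] rv [0. 0. 0.] rows 2 jmax/row 0.08 err 0.0 q [ 0.51  0.64  2.54  3.3   1.08 -1.57]
grasp sh [ 0.  -0.   0.1] rv [0. 0. 0.] rows 3 jmax/row 0.06 err 0.0 q [ 0.47  0.76  2.35  3.26  1.02 -1.58]
```

View pics/pl1.png

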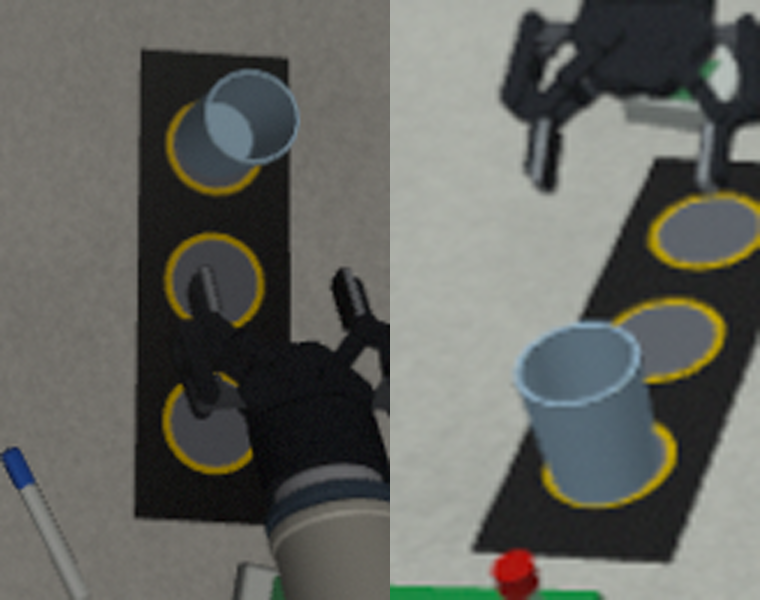

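Beaker 1 stands upright on the far ring (crop (250,115) in the top view, (590,420) in the scene view), within about 5 mm of centre. Next is the beaker by the basin.

```bash
python3 - <<'E'
from ik import *
c=[574,253.5,50];F=5*d
for x,y,z,e in((560,150,290,5),(520,200,250,5)):
  print(x,y,z,e)
  plan([("A",np.array([560,100,290.]),tool(60*d,10*d,np.pi)),("A1",np.array([x,y,z+0.]),tool(30*d,e*d,np.pi)),("A2",np.array([530,250,230.]),tool(F,e*d,np.pi)),("pre",*gp(c,F,30*d,np.pi,OFF-100)),("grasp",*gp(c,F,30*d,np.pi))])
E
```

```text
560 150 290 5
A sh [ 0.1837 -0.4482 -0.0933] rv [ 0.99   0.318 -0.365] rows 12 jmax/row 0.09 err 0.0 q [-0.55  0.43  2.18  1.46  1.43 -1.03]
A1 sh [ 0.0075 -0.025   0.0426] rv [-0.519  0.085  0.068] rows 5 jmax/row 0.27 err 0.0 q [-0.18  0.39  2.6   2.43  1.37 -1.47]
A2 sh [-0.0577 -0.1016  0.0292] rv [-0.435 -0.     0.038] rows 4 jmax/row 0.51 err 0.025 q [ 0.97  0.62  2.54  4.02  1.5  -1.56]
pre sh [-0.1603  0.0003  0.027 ] rv [ 0.    -0.436 -0.   ] rows 4 jmax/row 0.13 err 0.0 q [ 0.81  0.62  2.45  3.89  1.   -1.63]
grasp sh [ 0.  -0.   0.1] rv [0. 0. 0.] rows 3 jmax/row 0.06 err 0.0 q [ 0.66  0.76  2.29  3.74  0.97 -1.63]
520 200 250 5
A sh [ 0.1837 -0.4482 -0.0933] rv [ 0.99   0.318 -0.365] rows 12 jmax/row 0.09 err 0.0 q [-0.55  0.43  2.18  1.46  1.43 -1.03]
A1 sh [-0.0278 -0.0846  0.0725] rv [-0.519  0.085  0.068] rows 5 jmax/row 0.29 err 0.06 q [-0.05  0.58  2.66  2.51  1.56 -1.63]
A2 sh [-0.017  -0.0383  0.0353] rv [-0.435 -0.     0.038] rows 4 jmax/row 0.88 err 0.129 q [ 0.97  0.62  2.54  4.02  1.5  -1.56]
pre sh [-0.1603  0.0003  0.027 ] rv [ 0.    -0.436 -0.   ] rows 4 jmax/row 0.13 err 0.0 q [ 0.81  0.62  2.45  3.89  1.   -1.63]
grasp sh [ 0.  -0.   0.1] rv [0. 0. 0.] rows 3 jmax/row 0.06 err 0.0 q [ 0.66  0.76  2.29  3.74  0.97 -1.63]
```

```bash
python3 - <<'E'
from ik import *
c=[574,253.5,50];F=8*d
plan([("A",np.array([680,60,290.]),tool(60*d,10*d,np.pi)),("A1",np.array([690,200,270.]),tool(30*d,10*d,np.pi)),("A2",np.array([670,265,250.]),tool(F,15*d,np.pi)),("pre0",*gp([540,251,130],F,30*d,np.pi)),("pre",*gp(c,F,30*d,np.pi,OFF-100)),("grasp",*gp(c,F,30*d,np.pi))])
E
```

```text
A sh [ 0.2442 -0.4085  0.0105] rv [ 0.99   0.318 -0.365] rows 12 jmax/row 0.08 err 0.0 q [-0.5   0.55  1.92  1.48  1.42 -0.89]
A1 sh [ 0.0022 -0.0613  0.1278] rv [-0.516  0.     0.091] rows 5 jmax/row 0.3 err 0.0 q [ 0.03  0.41  2.34  2.58  1.06 -1.36]
A2 sh [-0.0171 -0.0663  0.0184] rv [-0.375 -0.086  0.083] rows 4 jmax/row 0.3 err 0.0 q [ 0.61  0.39  2.32  3.72  0.93 -1.82]
pre0 sh [-0.1663 -0.0042 -0.0334] rv [ 0.    -0.262  0.   ] rows 5 jmax/row 0.04 err 0.0 q [ 0.67  0.53  2.39  3.76  0.86 -1.72]
pre sh [-0.0523  0.0023 -0.0305] rv [0. 0. 0.] rows 2 jmax/row 0.08 err 0.0 q [ 0.76  0.63  2.47  3.78  1.01 -1.6 ]
grasp sh [-0.  -0.   0.1] rv [0. 0. 0.] rows 3 jmax/row 0.06 err 0.0 q [ 0.62  0.76  2.31  3.65  0.98 -1.61]
```

Call:
{"name": "send_rows", "arguments": {"targets": [0.035, 0, -0.02, 0, 0, 0, 1, 0.07, 0, -0.04, 0, 0, 0, 1, 0.105, 0, -0.06, 0, 0, 0, 1, 0.14, 0, -0.08, 0, 0, 0, 1, 0.165, 0, -0.095, 0, 0, 0, 1, 0.165, 0, -0.095, 0, 0, 0, 1]}}

```text
clock: 33.87
eef_pos: [552.2, -349.4, 279.6]
tcp_rot: [3.133, -1.051, 0.008]
contact_force: [0.9, 0.8, 0.8]
opening: 1.003
grasp_force: 0.0
```

```bash
python3 - <<'E'
from ik import *
c=[574,253.5,50];F=8*d
plan([("A",np.array([680,60,290.]),tool(60*d,10*d,np.pi)),("A1",np.array([690,200,270.]),tool(30*d,10*d,np.pi)),("A2",np.array([670,265,250.]),tool(F,15*d,np.pi)),("pre0",*gp([540,251,130],F,30*d,np.pi))])
E
```

```text
A sh [ 0.0741 -0.4093  0.105 ] rv [ 0.99   0.316 -0.354] rows 11 jmax/row 0.07 err 0.0 q [-0.5   0.55  1.92  1.48  1.42 -0.89]
A1 sh [ 0.0022 -0.0613  0.1278] rv [-0.516  0.     0.091] rows 5 jmax/row 0.3 err 0.0 q [ 0.03  0.41  2.34  2.58  1.06 -1.36]
A2 sh [-0.0171 -0.0663  0.0184] rv [-0.375 -0.086  0.083] rows 4 jmax/row 0.3 err 0.0 q [ 0.61  0.39  2.32  3.72  0.93 -1.82]
pre0 sh [-0.1663 -0.0042 -0.0334] rv [ 0.    -0.262  0.   ] rows 5 jmax/row 0.04 err 0.0 q [ 0.67  0.53  2.39  3.76  0.86 -1.72]
```

Call:
{"name": "send_rows", "arguments": {"targets": [0.074, -0.409, 0.105, 0.99, 0.316, -0.354, 1, 0.074, -0.409, 0.105, 0.99, 0.316, -0.354, 1, 0.074, -0.409, 0.105, 0.99, 0.316, -0.354, 1, 0.074, -0.409, 0.105, 0.99, 0.316, -0.354, 1, 0.074, -0.409, 0.105, 0.99, 0.316, -0.354, 1, 0.074, -0.409, 0.105, 0.99, 0.316, -0.354, 1, 0.074, -0.409, 0.105, 0.99, 0.316, -0.354, 1, 0.074, -0.409, 0.105, 0.99, 0.316, -0.354, 1, 0.074, -0.409, 0.105, 0.99, 0.316, -0.354, 1, 0.074, -0.409, 0.105, 0.99, 0.316, -0.354, 1, 0.074, -0.409, 0.105, 0.99, 0.316, -0.354, 1, 0.074, -0.409, 0.105, 0.99, 0.316, -0.354, 1]}}

```text
clock: 34.87
eef_pos: [678.1, 65.3, 283.4]
tcp_rot: [-3.075, -1.4, 0.985]
contact_force: [-0.5, -0.7, 1.3]
opening: 0.999
grasp_force: 0.0
```

Call:
{"name": "send_rows", "arguments": {"targets": [0.002, -0.061, 0.128, -0.516, 0, 0.091, 1, 0.002, -0.061, 0.128, -0.516, 0, 0.091, 1, 0.002, -0.061, 0.128, -0.516, 0, 0.091, 1, 0.002, -0.061, 0.128, -0.516, 0, 0.091, 1, 0.002, -0.061, 0.128, -0.516, 0, 0.091, 1, 0.002, -0.061, 0.128, -0.516, 0, 0.091, 1, 0.002, -0.061, 0.128, -0.516, 0, 0.091, 1, 0.002, -0.061, 0.128, -0.516, 0, 0.091, 1, 0.002, -0.061, 0.128, -0.516, 0, 0.091, 1, 0.002, -0.061, 0.128, -0.516, 0, 0.091, 1, 0.002, -0.061, 0.128, -0.516, 0, 0.091, 1]}}

```text
clock: 35.78
eef_pos: [689.7, 199.6, 265.8]
tcp_rot: [-3.09, -1.395, 0.47]
contact_force: [0.0, 0.2, -0.4]
opening: 0.999
grasp_force: 0.0
```

Call:
{"name": "send_rows", "arguments": {"targets": [-0.017, -0.066, 0.018, -0.375, -0.086, 0.083, 1, -0.017, -0.066, 0.018, -0.375, -0.086, 0.083, 1, -0.017, -0.066, 0.018, -0.375, -0.086, 0.083, 1, -0.017, -0.066, 0.018, -0.375, -0.086, 0.083, 1, -0.017, -0.066, 0.018, -0.375, -0.086, 0.083, 1, -0.017, -0.066, 0.018, -0.375, -0.086, 0.083, 1, -0.017, -0.066, 0.018, -0.375, -0.086, 0.083, 1, -0.017, -0.066, 0.018, -0.375, -0.086, 0.083, 1, -0.017, -0.066, 0.018, -0.375, -0.086, 0.083, 1, -0.017, -0.066, 0.018, -0.375, -0.086, 0.083, 1, -0.017, -0.066, 0.018, -0.375, -0.086, 0.083, 1]}}

```text
clock: 36.7
eef_pos: [668.9, 264.6, 246.0]
tcp_rot: [-3.111, -1.304, 0.108]
contact_force: [-0.5, -0.3, 0.0]
opening: 0.997
grasp_force: 0.0
```

```bash
python3 - <<'E'
from ik import *
s=r.sense();print(s["qpos"],s["eef_pos"],s["tcp_rot"],s["opening"])
c=[574,253.5,50];F=8*d
plan([("pre0",*gp([530,250,130],F,30*d,np.pi)),("pre",*gp(c,F,30*d,np.pi,OFF-100)),("grasp",*gp(c,F,30*d,np.pi))])
rims(cam("top"),80,(100,200,255,330))
E
```

```text
[ 0.6083  0.3898  2.3162  3.7196  0.9248 -1.8039] [668.8772 264.5788 245.9978] [-3.1115 -1.304   0.1078] 0.9965403241774171
pre0 sh [-0.165  -0.0035 -0.0422] rv [-0.001 -0.257 -0.008] rows 5 jmax/row 0.03 err 0.0 q [ 0.69  0.53  2.4   3.77  0.87 -1.71]
pre sh [-0.0473  0.0027 -0.0218] rv [0. 0. 0.] rows 2 jmax/row 0.07 err 0.0 q [ 0.76  0.63  2.47  3.78  1.01 -1.6 ]
grasp sh [-0.  -0.   0.1] rv [0. 0. 0.] rows 3 jmax/row 0.06 err 0.0 q [ 0.62  0.76  2.31  3.65  0.98 -1.61]
px 175 273 225 288 y range [338.3 235.9] x range [491.6 459.6]
px 118 231 158 265 y range [459.1 375.1] x range [575.2 503.5]
```

Call:
{"name": "send_rows", "arguments": {"targets": [-0.165, -0.003, -0.042, 0, -0.257, -0.008, 1, -0.165, -0.003, -0.042, 0, -0.257, -0.008, 1, -0.165, -0.003, -0.042, 0, -0.257, -0.008, 1, -0.165, -0.003, -0.042, 0, -0.257, -0.008, 1, -0.165, -0.003, -0.042, 0, -0.257, -0.008, 1, -0.165, -0.003, -0.042, 0, -0.257, -0.008, 1, -0.165, -0.003, -0.042, 0, -0.257, -0.008, 1]}}

```text
clock: 37.33
eef_pos: [585.2, 258.5, 98.2]
tcp_rot: [-3.141, -1.047, 0.141]
contact_force: [-0.6, 0.6, 0.8]
opening: 1.003
grasp_force: 0.0
```

Call:
{"name": "send_rows", "arguments": {"targets": [-0.047, 0.003, -0.022, 0, 0, 0, 1, -0.047, 0.003, -0.022, 0, 0, 0, 1, -0.047, 0.003, -0.022, 0, 0, 0, 1, -0.047, 0.003, -0.022, 0, 0, 0, 1]}}

```text
clock: 37.67
eef_pos: [544.2, 250.7, 70.1]
tcp_rot: [-3.137, -1.05, 0.138]
contact_force: [0.1, 0.1, -0.4]
opening: 0.999
grasp_force: 0.0
```

```bash
python3 - <<'E'
from ik import *
c=[574,253.5,50];F=8*d
plan([("grasp",*gp(c,F,30*d,np.pi))])
g=cam("scene");g0=cv2.imread("pics/scene0.png")
for im in (g0,g["color"]):
    for c in blobs((lambda h:(abs(h[0]-102)<8)&(h[1]>30))(masks({"color":im})),150,(395,205,500,295)):print(cv2.boundingRect(c))
    print()
E
```

```text
grasp sh [-0.0027  0.0016  0.1   ] rv [-0.003 -0.003 -0.001] rows 3 jmax/row 0.06 err 0.0 q [ 0.62  0.76  2.31  3.65  0.98 -1.61]
(475, 284, 25, 11)
(469, 239, 30, 39)
(402, 212, 37, 74)

(475, 284, 25, 11)
(402, 246, 27, 40)
(469, 239, 30, 39)
```

Call:
{"name": "send_rows", "arguments": {"targets": [-0.003, 0.001, 0.03, -0.003, -0.003, 0, 1, -0.003, 0.001, 0.06, -0.003, -0.003, 0, 1, -0.003, 0.001, 0.085, -0.003, -0.003, 0, 1, -0.003, 0.001, 0.1, -0.003, -0.003, 0, 1, -0.003, 0.001, 0.1, -0.003, -0.003, 0, 1, -0.003, 0.001, 0.1, -0.003, -0.003, 0, 1]}}

```text
clock: 38.22
eef_pos: [629.1, 260.7, 17.6]
tcp_rot: [-3.14, -1.047, 0.136]
contact_force: [-0.2, -0.2, 0.3]
opening: 0.997
grasp_force: 0.0
```

Call:
{"name": "send_rows", "arguments": {"targets": [0, 0, 0, 0, 0, 0, 0.6, 0, 0, 0, 0, 0, 0, 0.2, 0, 0, 0, 0, 0, 0, -1, 0, 0, 0, 0, 0, 0, -1, 0, 0, 0, 0, 0, 0, -1, 0, 0, 0, 0, 0, 0, -1]}}

```text
clock: 38.72
eef_pos: [626.9, 261.0, 17.3]
tcp_rot: [3.141, -1.046, 0.14]
contact_force: [-2.8, -1.9, 6.7]
opening: 0.73
grasp_force: 37.0
```

```bash
python3 - <<'E'
from ik import *
s=r.sense();print(s["eef_pos"],s["tcp_rot"],s["contact_force"],s["opening"])
R=Ro.from_euler('xyz',s["tcp_rot"]);up=s["eef_pos"]+[0,0,160]
F=8*d;pc=[615,50,200]
plan([("up",up,R),("over",*gp(pc,F,10*d,np.pi)),("level",*gp(pc,F,0,np.pi)),("f1",*gp(pc,F,0,np.pi*1.5)),("f2",*gp(pc,F,0,2*np.pi-1e-3))])
E
```

```text
[626.9377 261.0045  17.335 ] [ 3.1406 -1.0462  0.1399] [-2.7696 -1.8625  6.6767] 0.7297921487474762
up sh [ 0.1385  0.0001 -0.0801] rv [0. 0. 0.] rows 4 jmax/row 0.12 err 0.0 q [ 0.62  0.33  2.32  3.89  0.64 -1.95]
over sh [0.0209 0.2073 0.0133] rv [0.001 0.35  0.   ] rows 6 jmax/row 0.19 err 0.0 q [ 0.02  0.64  2.46  3.02  1.35 -1.56]
level sh [ 0.0111  0.     -0.001 ] rv [-0.     0.175  0.   ] rows 2 jmax/row 0.18 err 0.0 q [ 0.02  0.82  2.44  3.02  1.69 -1.58]
f1 sh [0. 0. 0.] rv [-0.     0.     1.571] rows 13 jmax/row 0.12 err 0.0 q [ 0.02  0.82  2.44  3.02  1.69 -0.01]
f2 sh [0. 0. 0.] rv [-0.    0.    1.57] rows 13 jmax/row 0.12 err 0.0 q [0.02 0.82 2.44 3.02 1.69 1.56]
```

Call:
{"name": "send_rows", "arguments": {"targets": [0.035, 0, -0.02, 0, 0, 0, -1, 0.07, 0, -0.04, 0, 0, 0, -1, 0.105, 0, -0.06, 0, 0, 0, -1, 0.139, 0, -0.08, 0, 0, 0, -1, 0.139, 0, -0.08, 0, 0, 0, -1]}}

```text
clock: 39.13
eef_pos: [629.8, 262.9, 186.6]
tcp_rot: [-3.133, -1.057, 0.132]
contact_force: [0.6, 0.4, -0.4]
opening: 0.727
grasp_force: 39.7
```

Call:
{"name": "send_rows", "arguments": {"targets": [0.021, 0.207, 0.013, 0, 0.35, 0, -1, 0.021, 0.207, 0.013, 0, 0.35, 0, -1, 0.021, 0.207, 0.013, 0, 0.35, 0, -1, 0.021, 0.207, 0.013, 0, 0.35, 0, -1, 0.021, 0.207, 0.013, 0, 0.35, 0, -1, 0.021, 0.207, 0.013, 0, 0.35, 0, -1, 0.021, 0.207, 0.013, 0, 0.35, 0, -1, 0.021, 0.207, 0.013, 0, 0.35, 0, -1, 0.021, 0.207, 0.013, 0, 0.35, 0, -1]}}

```text
clock: 39.88
eef_pos: [677.7, 58.8, 188.0]
tcp_rot: [3.14, -1.394, 0.14]
contact_force: [-0.8, 0.6, -0.5]
opening: 0.726
grasp_force: 39.8
```

Call:
{"name": "send_rows", "arguments": {"targets": [0.011, 0, -0.001, 0, 0.175, 0, -1, 0.011, 0, -0.001, 0, 0.175, 0, -1, 0.011, 0, -0.001, 0, 0.175, 0, -1, 0.011, 0, -0.001, 0, 0.175, 0, -1]}}

```text
clock: 40.22
eef_pos: [678.3, 62.1, 195.8]
tcp_rot: [-3.139, -1.562, 0.14]
contact_force: [-0.4, -0.3, -1.7]
opening: 0.729
grasp_force: 39.8
```

Call:
{"name": "send_rows", "arguments": {"targets": [0, 0, 0, 0, 0, 1.5, -1, 0, 0, 0, 0, 0, 1.5, -1, 0, 0, 0, 0, 0, 1.5, -1, 0, 0, 0, 0, 0, 1.5, -1, 0, 0, 0, 0, 0, 1.5, -1, 0, 0, 0, 0, 0, 1.5, -1, 0, 0, 0, 0, 0, 1.5, -1, 0, 0, 0, 0, 0, 1.5, -1, 0, 0, 0, 0, 0, 1.5, -1, 0, 0, 0, 0, 0, 1.5, -1, 0, 0, 0, 0, 0, 1.5, -1, 0, 0, 0, 0, 0, 1.5, -1]}}

```text
clock: 41.22
eef_pos: [679.1, 61.1, 200.9]
tcp_rot: [-1.573, -0.066, -1.429]
contact_force: [-1.2, -0.1, -0.3]
opening: 0.727
grasp_force: 39.7
```

Call:
{"name": "send_rows", "arguments": {"targets": [0, 0, 0, 0, 0, 1.5, -1, 0, 0, 0, 0, 0, 1.5, -1, 0, 0, 0, 0, 0, 1.5, -1, 0, 0, 0, 0, 0, 1.5, -1, 0, 0, 0, 0, 0, 1.5, -1, 0, 0, 0, 0, 0, 1.5, -1, 0, 0, 0, 0, 0, 1.5, -1, 0, 0, 0, 0, 0, 1.5, -1, 0, 0, 0, 0, 0, 1.5, -1, 0, 0, 0, 0, 0, 1.5, -1, 0, 0, 0, 0, 0, 1.5, -1, 0, 0, 0, 0, 0, 1.5, -1]}}

```text
clock: 42.22
eef_pos: [679.1, 61.1, 200.9]
tcp_rot: [-1.586, 1.434, -1.444]
contact_force: [0.8, 0.6, -0.8]
opening: 0.732
grasp_force: 39.7
```

Call:
{"name": "send_rows", "arguments": {"targets": [0, 0, 0, 0, 0, 0.14, -1, 0, 0, 0, 0, 0, 0.14, -1, 0, 0, 0, 0, 0, 0, -1, 0, 0, 0, 0, 0, 0.14, -1, 0, 0, 0, 0, 0, 0, -1, 0, 0, 0, 0, 0, 0.14, -1]}}

```text
clock: 42.72
eef_pos: [679.1, 60.6, 200.4]
tcp_rot: [-1.627, 1.538, -1.486]
contact_force: [0.0, 0.4, -0.1]
opening: 0.727
grasp_force: 39.8
```

```bash
cat >> h.py <<'E'
def scenecount(g):
    H,S,V=masks(g);o=(H<17)&(S>130)&(V>60)
    return [(c.reshape(-1,2).mean(0).round(0).tolist(),cv2.contourArea(c)) for c in blobs(o,4,(283,225,378,285))]
E
python3 - <<'E'
from ik import *
s=r.sense();print(s["eef_pos"],s["tcp_rot"],s["opening"],s["qpos"])
g=cam("scene");print(scenecount(g))
cv2.imwrite("pics/p2.png",cv2.resize(g["color"][190:310,250:400],(600,480),interpolation=2))
F=8*d;pc=[615,50,280];mid=[506,-342,54]
plan([("u1",*gp(pc,F,0,1.5*np.pi)),("u2",*gp(pc,F,0,np.pi)),("carry",*gp([600,-100,280],-15*d,15*d,np.pi)),("carry2",*gp([510,-330,270],-15*d,30*d,np.pi)),("above",*gp([mid[0],mid[1],74],-10*d,30*d,np.pi)),("place",*gp(mid,-10*d,30*d,np.pi))])
E
```

```text
[679.1006  60.553  200.3629] [-1.6267  1.5379 -1.4861] 0.7268454827597135 [0.0184 0.8079 2.4381 3.0188 1.6726 1.5252]
[([305.0, 266.0], 135.0)]
u1 sh [-0.0797 -0.0013 -0.0011] rv [ 0.002 -0.001 -1.572] rows 13 jmax/row 0.12 err 0.0 q [0.02 0.56 2.47 3.02 1.46 0.01]
u2 sh [0. 0. 0.] rv [ 0.    -0.    -1.571] rows 13 jmax/row 0.12 err 0.0 q [ 0.02  0.56  2.47  3.02  1.46 -1.56]
carry sh [-0.0166  0.1706 -0.0428] rv [-0.399 -0.258  0.053] rows 5 jmax/row 0.12 err 0.0 q [-0.07  0.29  2.45  3.38  0.91 -1.67]
carry2 sh [-0.0333  0.2455 -0.0261] rv [ 0.    -0.262  0.   ] rows 6 jmax/row 0.24 err 0.0 q [-0.82  0.17  2.31  2.11  0.56 -0.91]
above sh [-0.1702  0.0078  0.0972] rv [ 0.076  0.    -0.044] rows 5 jmax/row 0.15 err 0.0 q [-0.9   0.7   2.3   2.35  0.94 -1.46]
place sh [-0.0173 -0.      0.01  ] rv [0. 0. 0.] rows 1 jmax/row 0.05 err 0.0 q [-0.9   0.75  2.3   2.38  0.98 -1.49]
```

View pics/p2.png

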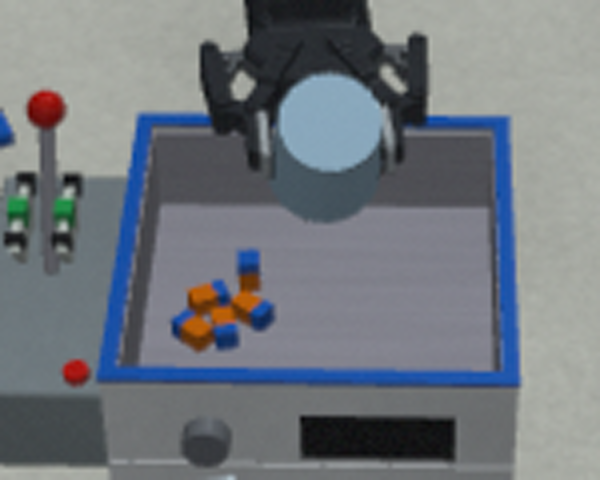

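Five cuvettes show in the basin, near crop (220,300), so the second beaker is empty. It goes to the middle ring.

Call:
{"name": "send_rows", "arguments": {"targets": [-0.08, -0.001, -0.001, 0, 0, -1.5, -1, -0.08, -0.001, -0.001, 0, 0, -1.5, -1, -0.08, -0.001, -0.001, 0, 0, -1.5, -1, -0.08, -0.001, -0.001, 0, 0, -1.5, -1, -0.08, -0.001, -0.001, 0, 0, -1.5, -1, -0.08, -0.001, -0.001, 0, 0, -1.5, -1, -0.08, -0.001, -0.001, 0, 0, -1.5, -1, -0.08, -0.001, -0.001, 0, 0, -1.5, -1, -0.08, -0.001, -0.001, 0, 0, -1.5, -1, -0.08, -0.001, -0.001, 0, 0, -1.5, -1, -0.08, -0.001, -0.001, 0, 0, -1.5, -1, -0.08, -0.001, -0.001, 0, 0, -1.5, -1]}}

```text
clock: 43.77
eef_pos: [677.9, 59.2, 279.9]
tcp_rot: [-1.573, 0.063, -1.431]
contact_force: [0.0, 0.5, -0.7]
opening: 0.733
grasp_force: 39.7
```

Call:
{"name": "send_rows", "arguments": {"targets": [0, 0, 0, 0, 0, -1.5, -1, 0, 0, 0, 0, 0, -1.5, -1, 0, 0, 0, 0, 0, -1.5, -1, 0, 0, 0, 0, 0, -1.5, -1, 0, 0, 0, 0, 0, -1.5, -1, 0, 0, 0, 0, 0, -1.5, -1, 0, 0, 0, 0, 0, -1.5, -1, 0, 0, 0, 0, 0, -1.5, -1, 0, 0, 0, 0, 0, -1.5, -1, 0, 0, 0, 0, 0, -1.5, -1, 0, 0, 0, 0, 0, -1.5, -1, 0, 0, 0, 0, 0, -1.5, -1]}}

```text
clock: 44.77
eef_pos: [677.9, 59.3, 279.9]
tcp_rot: [-1.587, -1.437, -1.414]
contact_force: [0.1, -0.9, 0.1]
opening: 0.73
grasp_force: 39.7
```

```bash
python3 - <<'E'
from ik import *
mid=[506,-342,54]
plan([("carry",*gp([620,-100,280],-15*d,15*d,np.pi)),("carry2",*gp([530,-330,250],-15*d,20*d,np.pi)),("above",*gp([mid[0],mid[1],74],-10*d,30*d,np.pi)),("place",*gp(mid,-10*d,30*d,np.pi))])
E
```

```text
carry sh [ 0.0069  0.1744 -0.0226] rv [-0.416 -0.229 -0.078] rows 5 jmax/row 0.12 err 0.0 q [-0.06  0.31  2.41  3.39  0.89 -1.68]
carry2 sh [-0.0416  0.2455 -0.019 ] rv [ 0.    -0.087 -0.   ] rows 6 jmax/row 0.17 err 0.0 q [-0.81  0.34  2.36  2.44  0.86 -1.27]
above sh [-0.1834  0.013   0.0402] rv [ 0.079 -0.174 -0.037] rows 5 jmax/row 0.07 err 0.0 q [-0.9   0.7   2.3   2.35  0.94 -1.46]
place sh [-0.0173 -0.      0.01  ] rv [0. 0. 0.] rows 1 jmax/row 0.05 err 0.0 q [-0.9   0.75  2.3   2.38  0.98 -1.49]
```

Call:
{"name": "send_rows", "arguments": {"targets": [0.007, 0.174, -0.023, -0.416, -0.229, -0.078, -1, 0.007, 0.174, -0.023, -0.416, -0.229, -0.078, -1, 0.007, 0.174, -0.023, -0.416, -0.229, -0.078, -1, 0.007, 0.174, -0.023, -0.416, -0.229, -0.078, -1, 0.007, 0.174, -0.023, -0.416, -0.229, -0.078, -1, 0.007, 0.174, -0.023, -0.416, -0.229, -0.078, -1, 0.007, 0.174, -0.023, -0.416, -0.229, -0.078, -1]}}

```text
clock: 45.35
eef_pos: [679.0, -115.8, 262.3]
tcp_rot: [-3.111, -1.306, -0.291]
contact_force: [-0.5, 1.0, 0.2]
opening: 0.726
grasp_force: 39.7
```

Call:
{"name": "send_rows", "arguments": {"targets": [-0.042, 0.246, -0.019, 0, -0.087, 0, -1, -0.042, 0.246, -0.019, 0, -0.087, 0, -1, -0.042, 0.246, -0.019, 0, -0.087, 0, -1, -0.042, 0.246, -0.019, 0, -0.087, 0, -1, -0.042, 0.246, -0.019, 0, -0.087, 0, -1, -0.042, 0.246, -0.019, 0, -0.087, 0, -1, -0.042, 0.246, -0.019, 0, -0.087, 0, -1, -0.042, 0.246, -0.019, 0, -0.087, 0, -1, -0.042, 0.246, -0.019, 0, -0.087, 0, -1]}}

```text
clock: 46.1
eef_pos: [586.8, -345.3, 222.8]
tcp_rot: [-3.117, -1.217, -0.287]
contact_force: [-0.3, 1.5, -0.4]
opening: 0.728
grasp_force: 39.7
```

Call:
{"name": "send_rows", "arguments": {"targets": [-0.183, 0.013, 0.04, 0.079, -0.174, -0.037, -1, -0.183, 0.013, 0.04, 0.079, -0.174, -0.037, -1, -0.183, 0.013, 0.04, 0.079, -0.174, -0.037, -1, -0.183, 0.013, 0.04, 0.079, -0.174, -0.037, -1, -0.183, 0.013, 0.04, 0.079, -0.174, -0.037, -1, -0.183, 0.013, 0.04, 0.079, -0.174, -0.037, -1, -0.183, 0.013, 0.04, 0.079, -0.174, -0.037, -1, -0.183, 0.013, 0.04, 0.079, -0.174, -0.037, -1]}}

```text
clock: 46.77
eef_pos: [560.9, -348.9, 39.3]
tcp_rot: [-3.125, -1.047, -0.187]
contact_force: [-0.2, 1.4, -0.3]
opening: 0.729
grasp_force: 39.7
```

```bash
python3 - <<'E'
from ik import *
mid=[506,-342,52.5]
s=r.sense();print(s["eef_pos"],s["tcp_rot"])
plan([("place",*gp(mid,-10*d,30*d,np.pi))])
E
```

```text
[ 560.8736 -348.9161   39.3345] [-3.1255 -1.0465 -0.1875]
place sh [-0.0162  0.0029  0.0096] rv [-0.005  0.001 -0.006] rows 1 jmax/row 0.05 err 0.0 q [-0.9   0.75  2.3   2.38  0.98 -1.5 ]
```

Call:
{"name": "send_rows", "arguments": {"targets": [-0.008, 0.003, 0.005, -0.005, 0.001, -0.006, -1, -0.016, 0.003, 0.01, -0.005, 0.001, -0.006, -1, -0.016, 0.003, 0.01, -0.005, 0.001, -0.006, -1, -0.016, 0.003, 0.01, -0.005, 0.001, -0.006, -1, -0.016, 0.003, 0.01, -0.005, 0.001, -0.006, -1]}}

```text
clock: 47.18
eef_pos: [560.5, -353.5, 20.6]
tcp_rot: [3.141, -1.049, -0.177]
contact_force: [1.8, 0.6, 3.8]
opening: 0.729
grasp_force: 39.7
```

Call:
{"name": "send_rows", "arguments": {"targets": [0, 0, 0, 0, 0, 0, -1, 0, 0, 0, 0, 0, 0, 0.7, 0, 0, 0, 0, 0, 0, 1, 0, 0, 0, 0, 0, 0, 1, 0, 0, 0, 0, 0, 0, 1, 0, 0, 0, 0, 0, 0, 1, 0, 0, -0.03, 0, 0, 0, 1, 0, 0, -0.07, 0, 0, 0, 1, 0, 0, -0.1, 0, 0, 0, 1, 0, 0, -0.1, 0, 0, 0, 1]}}

```text
clock: 48.02
eef_pos: [471.0, -336.6, 70.1]
tcp_rot: [-3.137, -1.045, -0.184]
contact_force: [-0.1, 0.2, -1.0]
opening: 1.002
grasp_force: 0.0
```

Call:
{"name": "send_rows", "arguments": {"targets": [0.035, 0, -0.01, 0, 0, 0, 1, 0.07, 0, -0.02, 0, 0, 0, 1, 0.105, 0, -0.03, 0, 0, 0, 1, 0.14, 0, -0.04, 0, 0, 0, 1, 0.175, 0, -0.05, 0, 0, 0, 1, 0.175, 0, -0.05, 0, 0, 0, 1]}}

```text
clock: 48.52
eef_pos: [521.2, -348.4, 254.3]
tcp_rot: [3.133, -1.056, -0.17]
contact_force: [0.0, -0.4, 0.5]
opening: 1.0
grasp_force: 0.0
```

```bash
python3 - <<'E'
from ik import *
f=cam("top");rims(f,83,(465,180,560,360));print("left");rims(f,80,(100,200,255,330));print(r.sense()["eef_pos"],r.sense()["qpos"])
c=[541,425.5,50];F=40*d
plan([("A",np.array([680,60,290.]),tool(50*d,10*d,np.pi)),("A1",np.array([640,280,250.]),tool(45*d,15*d,np.pi)),("pre0",*gp([500,385,130],F,30*d,np.pi)),("pre",*gp(c,F,30*d,np.pi,OFF-100)),("grasp",*gp(c,F,30*d,np.pi))])
E
```

```text
px 489 252 559 359 y range [-288.8 -432.2] x range [544.5 330.2]
px 489 203 529 239 y range [-294.8 -379.5] x range [646.  568.7]
left
px 118 231 158 264 y range [459.1 375.2] x range [575.2 505.5]
[ 519.9997 -347.4285  250.8484] [-0.984   0.1332  2.3134  1.7996  0.6981 -0.7758]
A sh [ 0.0783 -0.429   0.0542] rv [ 0.993  0.314 -0.354] rows 11 jmax/row 0.08 err 0.0 q [-0.48  0.48  2.06  1.65  1.31 -0.97]
A1 sh [-0.0146 -0.1721  0.1476] rv [-0.085 -0.087  0.019] rows 6 jmax/row 0.13 err 0.0 q [ 0.05  0.39  2.3   2.26  1.   -1.22]
pre0 sh [-0.1389 -0.1684  0.0688] rv [-0.081 -0.262  0.033] rows 6 jmax/row 0.14 err 0.0 q [ 0.62  0.54  2.36  3.05  0.8  -1.55]
pre sh [-0.0406 -0.0047 -0.0103] rv [0. 0. 0.] rows 2 jmax/row 0.07 err 0.0 q [ 0.63  0.62  2.41  3.07  0.94 -1.56]
grasp sh [-0.   0.   0.1] rv [0. 0. 0.] rows 3 jmax/row 0.06 err 0.0 q [ 0.65  0.76  2.22  3.08  0.89 -1.56]
```

Call:
{"name": "send_rows", "arguments": {"targets": [0.078, -0.429, 0.054, 0.993, 0.314, -0.354, 1, 0.078, -0.429, 0.054, 0.993, 0.314, -0.354, 1, 0.078, -0.429, 0.054, 0.993, 0.314, -0.354, 1, 0.078, -0.429, 0.054, 0.993, 0.314, -0.354, 1, 0.078, -0.429, 0.054, 0.993, 0.314, -0.354, 1, 0.078, -0.429, 0.054, 0.993, 0.314, -0.354, 1, 0.078, -0.429, 0.054, 0.993, 0.314, -0.354, 1, 0.078, -0.429, 0.054, 0.993, 0.314, -0.354, 1, 0.078, -0.429, 0.054, 0.993, 0.314, -0.354, 1, 0.078, -0.429, 0.054, 0.993, 0.314, -0.354, 1, 0.078, -0.429, 0.054, 0.993, 0.314, -0.354, 1, 0.078, -0.429, 0.054, 0.993, 0.314, -0.354, 1]}}

```text
clock: 49.57
eef_pos: [678.3, 65.3, 284.7]
tcp_rot: [-3.08, -1.398, 0.815]
contact_force: [-0.2, 0.5, 0.4]
opening: 0.997
grasp_force: 0.0
```

Call:
{"name": "send_rows", "arguments": {"targets": [-0.015, -0.172, 0.148, -0.085, -0.087, 0.019, 1, -0.015, -0.172, 0.148, -0.085, -0.087, 0.019, 1, -0.015, -0.172, 0.148, -0.085, -0.087, 0.019, 1, -0.015, -0.172, 0.148, -0.085, -0.087, 0.019, 1, -0.015, -0.172, 0.148, -0.085, -0.087, 0.019, 1, -0.015, -0.172, 0.148, -0.085, -0.087, 0.019, 1, -0.015, -0.172, 0.148, -0.085, -0.087, 0.019, 1, -0.015, -0.172, 0.148, -0.085, -0.087, 0.019, 1, -0.015, -0.172, 0.148, -0.085, -0.087, 0.019, 1]}}

```text
clock: 50.32
eef_pos: [638.7, 280.9, 246.7]
tcp_rot: [-3.108, -1.309, 0.751]
contact_force: [-0.7, -0.9, 0.5]
opening: 1.001
grasp_force: 0.0
```

Call:
{"name": "send_rows", "arguments": {"targets": [-0.139, -0.168, 0.069, -0.081, -0.262, 0.033, 1, -0.139, -0.168, 0.069, -0.081, -0.262, 0.033, 1, -0.139, -0.168, 0.069, -0.081, -0.262, 0.033, 1, -0.139, -0.168, 0.069, -0.081, -0.262, 0.033, 1, -0.139, -0.168, 0.069, -0.081, -0.262, 0.033, 1, -0.139, -0.168, 0.069, -0.081, -0.262, 0.033, 1, -0.139, -0.168, 0.069, -0.081, -0.262, 0.033, 1, -0.139, -0.168, 0.069, -0.081, -0.262, 0.033, 1, -0.139, -0.168, 0.069, -0.081, -0.262, 0.033, 1]}}

```text
clock: 51.07
eef_pos: [542.1, 422.1, 97.3]
tcp_rot: [-3.126, -1.048, 0.682]
contact_force: [-0.1, -0.7, -0.1]
opening: 1.003
grasp_force: 0.0
```

```bash
python3 - <<'E'
from ik import *
s=r.sense();print(s["eef_pos"],s["tcp_rot"])
c=[541,425.5,50];F=40*d
plan([("pre",*gp(c,F,30*d,np.pi,OFF-100)),("grasp",*gp(c,F,30*d,np.pi))])
rims(cam("top"),80,(100,200,255,330))
g=cam("scene")
for c in blobs((lambda h:(abs(h[0]-102)<8)&(h[1]>30))(masks(g)),150,(395,205,500,295)):print(cv2.boundingRect(c))
E
```

```text
[542.1347 422.0779  97.3098] [-3.1257 -1.048   0.6819]
pre sh [-0.0403 -0.003  -0.0112] rv [-0.002 -0.001 -0.008] rows 2 jmax/row 0.07 err 0.0 q [ 0.63  0.62  2.41  3.07  0.94 -1.56]
grasp sh [-0.   0.   0.1] rv [0. 0. 0.] rows 3 jmax/row 0.06 err 0.0 q [ 0.65  0.76  2.22  3.08  0.89 -1.56]
px 118 231 158 264 y range [459.1 375.2] x range [575.2 505.5]
(475, 284, 25, 11)
(469, 239, 30, 39)
```

Beaker 3 hasn't moved; I grip it, lift it and swing it over the basin.

Call:
{"name": "send_rows", "arguments": {"targets": [-0.04, -0.003, -0.011, -0.002, -0.001, -0.008, 1, -0.04, -0.003, -0.011, -0.002, -0.001, -0.008, 1, -0.04, -0.003, -0.011, -0.002, -0.001, -0.008, 1, -0.04, -0.003, -0.011, -0.002, -0.001, -0.008, 1, -0.04, -0.003, 0.02, -0.002, -0.001, -0.008, 1, -0.04, -0.003, 0.05, -0.002, -0.001, -0.008, 1, -0.04, -0.003, 0.075, -0.002, -0.001, -0.008, 1, -0.04, -0.003, 0.089, -0.002, -0.001, -0.008, 1, -0.04, -0.003, 0.089, -0.002, -0.001, -0.008, 1, -0.04, -0.003, 0.089, -0.002, -0.001, -0.008, 1]}}

```text
clock: 52.0
eef_pos: [583.5, 462.8, 19.4]
tcp_rot: [3.141, -1.049, 0.699]
contact_force: [0.1, -0.1, -0.4]
opening: 1.002
grasp_force: 0.0
```

Call:
{"name": "send_rows", "arguments": {"targets": [0, 0, 0, 0, 0, 0, 0.6, 0, 0, 0, 0, 0, 0, 0.2, 0, 0, 0, 0, 0, 0, -1, 0, 0, 0, 0, 0, 0, -1, 0, 0, 0, 0, 0, 0, -1, 0, 0, 0, 0, 0, 0, -1]}}

```text
clock: 52.5
eef_pos: [582.5, 462.3, 19.2]
tcp_rot: [3.142, -1.049, 0.699]
contact_force: [-2.1, -4.0, 6.4]
opening: 0.74
grasp_force: 38.5
```

```bash
python3 - <<'E'
from ik import *
s=r.sense();print(s["eef_pos"],s["tcp_rot"],s["contact_force"],s["opening"])
R=Ro.from_euler('xyz',s["tcp_rot"]);up=s["eef_pos"]+[0,0,160]
F=35*d;pc=[610,55,200]
plan([("up",up,R),("over",*gp(pc,F,10*d,np.pi)),("level",*gp(pc,F,0,np.pi)),("f1",*gp(pc,F,0,np.pi*1.5)),("f2",*gp(pc,F,0,2*np.pi-1e-3))])
E
```

```text
[582.4525 462.3369  19.2405] [ 3.1416 -1.0487  0.6991] [-2.1403 -3.9762  6.3836] 0.7403666120789688
up sh [ 0.1387  0.     -0.0798] rv [0. 0. 0.] rows 4 jmax/row 0.1 err 0.0 q [ 0.65  0.37  2.23  3.05  0.51 -1.52]
over sh [-0.0805  0.3351 -0.1593] rv [-0.083  0.347  0.03 ] rows 10 jmax/row 0.11 err 0.0 q [-0.34  0.64  2.31  2.15  1.29 -1.41]
level sh [ 0.0111 -0.     -0.001 ] rv [-0.     0.175  0.   ] rows 2 jmax/row 0.13 err 0.0 q [-0.35  0.79  2.3   2.18  1.54 -1.52]
f1 sh [0. 0. 0.] rv [0.    0.    1.571] rows 13 jmax/row 0.12 err 0.0 q [-0.35  0.79  2.3   2.18  1.54  0.05]
f2 sh [0. 0. 0.] rv [ 0.   -0.    1.57] rows 13 jmax/row 0.12 err 0.0 q [-0.35  0.79  2.3   2.18  1.54  1.62]
```

Call:
{"name": "send_rows", "arguments": {"targets": [0.035, 0, -0.02, 0, 0, 0, -1, 0.07, 0, -0.04, 0, 0, 0, -1, 0.105, 0, -0.06, 0, 0, 0, -1, 0.139, 0, -0.08, 0, 0, 0, -1, 0.139, 0, -0.08, 0, 0, 0, -1]}}

```text
clock: 52.92
eef_pos: [584.7, 464.4, 188.4]
tcp_rot: [3.14, -1.059, 0.701]
contact_force: [1.1, 1.0, -0.2]
opening: 0.74
grasp_force: 39.5
```

Call:
{"name": "send_rows", "arguments": {"targets": [-0.08, 0.335, -0.159, -0.083, 0.347, 0.03, -1, -0.08, 0.335, -0.159, -0.083, 0.347, 0.03, -1, -0.08, 0.335, -0.159, -0.083, 0.347, 0.03, -1, -0.08, 0.335, -0.159, -0.083, 0.347, 0.03, -1, -0.08, 0.335, -0.159, -0.083, 0.347, 0.03, -1, -0.08, 0.335, -0.159, -0.083, 0.347, 0.03, -1, -0.08, 0.335, -0.159, -0.083, 0.347, 0.03, -1, -0.08, 0.335, -0.159, -0.083, 0.347, 0.03, -1, -0.08, 0.335, -0.159, -0.083, 0.347, 0.03, -1, -0.08, 0.335, -0.159, -0.083, 0.347, 0.03, -1, -0.08, 0.335, -0.159, -0.083, 0.347, 0.03, -1, -0.08, 0.335, -0.159, -0.083, 0.347, 0.03, -1]}}

```text
clock: 53.92
eef_pos: [664.2, 86.4, 189.0]
tcp_rot: [3.129, -1.394, 0.617]
contact_force: [0.6, -0.1, -0.4]
opening: 0.742
grasp_force: 39.6
```

Call:
{"name": "send_rows", "arguments": {"targets": [0.011, 0, -0.001, 0, 0.175, 0, -1, 0.011, 0, -0.001, 0, 0.175, 0, -1, 0.011, 0, -0.001, 0, 0.175, 0, -1, 0.011, 0, -0.001, 0, 0.175, 0, -1]}}

```text
clock: 54.25
eef_pos: [662.4, 93.3, 197.7]
tcp_rot: [-2.731, -1.564, 0.202]
contact_force: [-0.2, 0.4, -1.3]
opening: 0.74
grasp_force: 39.6
```

Call:
{"name": "send_rows", "arguments": {"targets": [0, 0, 0, 0, 0, 1.5, -1, 0, 0, 0, 0, 0, 1.5, -1, 0, 0, 0, 0, 0, 1.5, -1, 0, 0, 0, 0, 0, 1.5, -1, 0, 0, 0, 0, 0, 1.5, -1, 0, 0, 0, 0, 0, 1.5, -1, 0, 0, 0, 0, 0, 1.5, -1, 0, 0, 0, 0, 0, 1.5, -1, 0, 0, 0, 0, 0, 1.5, -1, 0, 0, 0, 0, 0, 1.5, -1, 0, 0, 0, 0, 0, 1.5, -1, 0, 0, 0, 0, 0, 1.5, -1]}}

```text
clock: 55.25
eef_pos: [662.8, 93.5, 200.2]
tcp_rot: [-1.575, -0.066, -0.957]
contact_force: [-0.5, -0.7, -1.7]
opening: 0.743
grasp_force: 39.6
```

Call:
{"name": "send_rows", "arguments": {"targets": [0, 0, 0, 0, 0, 1.5, -1, 0, 0, 0, 0, 0, 1.5, -1, 0, 0, 0, 0, 0, 1.5, -1, 0, 0, 0, 0, 0, 1.5, -1, 0, 0, 0, 0, 0, 1.5, -1, 0, 0, 0, 0, 0, 1.5, -1, 0, 0, 0, 0, 0, 1.5, -1, 0, 0, 0, 0, 0, 1.5, -1, 0, 0, 0, 0, 0, 1.5, -1, 0, 0, 0, 0, 0, 1.5, -1, 0, 0, 0, 0, 0, 1.5, -1, 0, 0, 0, 0, 0, 1.5, -1]}}

```text
clock: 56.25
eef_pos: [662.8, 93.5, 200.2]
tcp_rot: [-1.598, 1.434, -0.985]
contact_force: [-0.1, 0.4, -0.2]
opening: 0.745
grasp_force: 39.6
```

Call:
{"name": "send_rows", "arguments": {"targets": [0, 0, 0, 0, 0, 0.14, -1, 0, 0, 0, 0, 0, 0.14, -1, 0, 0, 0, 0, 0, 0, -1, 0, 0, 0, 0, 0, 0.14, -1, 0, 0, 0, 0, 0, 0, -1, 0, 0, 0, 0, 0, 0.14, -1, 0, 0, 0, 0, 0, 0.14, -1]}}

```text
clock: 56.83
eef_pos: [662.9, 93.2, 200.0]
tcp_rot: [-2.893, 1.568, -2.28]
contact_force: [-0.0, -1.1, -1.4]
opening: 0.741
grasp_force: 39.6
```

```bash
python3 - <<'E'
from ik import *
s=r.sense();print(s["eef_pos"],s["tcp_rot"],s["opening"],s["qpos"])
f=cam("top");g=cam("scene");print(scenecount(g))
cv2.imwrite("pics/p3.png",np.hstack([cv2.resize(g["color"][190:310,250:400],(500,400),interpolation=2),cv2.resize(f["color"][190:360,465:550],(200,400))]))
F=35*d;pc=[610,55,280];near=[405.5,-337.3,54]
plan([("u1",*gp(pc,F,0,1.5*np.pi)),("u2",*gp(pc,F,0,np.pi))])
rims(f,83,(465,180,560,360))
for phi in(0,-15,-30,-45):
  for q in IKm(*gp(near,phi*d,30*d,np.pi)):print(phi,q.round(2))
E
```

```text
[662.9135  93.1625 200.0475] [-2.8926  1.5677 -2.2799] 0.7411248786486512 [-0.3505  0.7791  2.2982  2.1773  1.5311  1.6228]
[([310.0, 280.0], 9.5), ([300.0, 268.0], 103.0), ([312.0, 264.0], 23.5)]
u1 sh [-0.08   -0.0012 -0.0014] rv [ 0.003 -0.001 -1.566] rows 13 jmax/row 0.11 err 0.0 q [-0.35  0.57  2.32  2.16  1.43  0.21]
u2 sh [0. 0. 0.] rv [ 0.    -0.    -1.571] rows 13 jmax/row 0.12 err 0.0 q [-0.35  0.57  2.32  2.16  1.43 -1.37]
px 489 203 529 238 y range [-294.8 -379.6] x range [646.  570.8]
0 [-1.21  0.75  2.33  1.9   1.03 -1.5 ]
-15 [-1.09  0.77  2.45  2.34  1.1  -1.64]
-30 [-0.88  0.81  2.52  2.82  1.23 -1.64]
-45 [-0.59  0.82  2.54  3.32  1.25 -1.53]
```

View pics/p3.png

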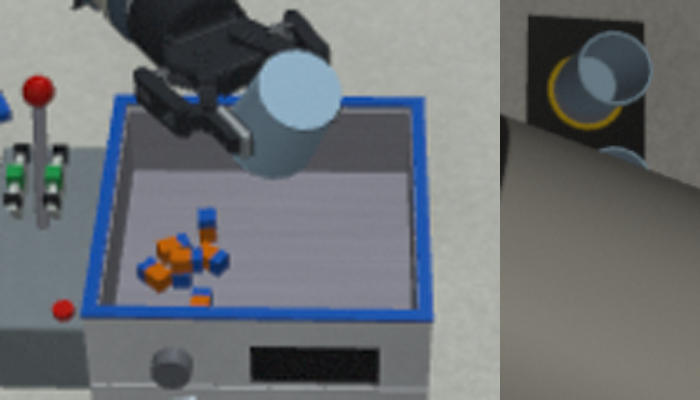

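Call:
{"name": "send_rows", "arguments": {"targets": [-0.08, -0.001, -0.001, 0, 0, -1.5, -1, -0.08, -0.001, -0.001, 0, 0, -1.5, -1, -0.08, -0.001, -0.001, 0, 0, -1.5, -1, -0.08, -0.001, -0.001, 0, 0, -1.5, -1, -0.08, -0.001, -0.001, 0, 0, -1.5, -1, -0.08, -0.001, -0.001, 0, 0, -1.5, -1, -0.08, -0.001, -0.001, 0, 0, -1.5, -1, -0.08, -0.001, -0.001, 0, 0, -1.5, -1, -0.08, -0.001, -0.001, 0, 0, -1.5, -1, -0.08, -0.001, -0.001, 0, 0, -1.5, -1, -0.08, -0.001, -0.001, 0, 0, -1.5, -1, -0.08, -0.001, -0.001, 0, 0, -1.5, -1]}}

```text
clock: 57.93
eef_pos: [662.6, 91.6, 279.6]
tcp_rot: [-1.574, 0.06, -0.959]
contact_force: [0.9, 0.6, -0.4]
opening: 0.739
grasp_force: 39.6
```

Call:
{"name": "send_rows", "arguments": {"targets": [0, 0, 0, 0, 0, -1.5, -1, 0, 0, 0, 0, 0, -1.5, -1, 0, 0, 0, 0, 0, -1.5, -1, 0, 0, 0, 0, 0, -1.5, -1, 0, 0, 0, 0, 0, -1.5, -1, 0, 0, 0, 0, 0, -1.5, -1, 0, 0, 0, 0, 0, -1.5, -1, 0, 0, 0, 0, 0, -1.5, -1, 0, 0, 0, 0, 0, -1.5, -1, 0, 0, 0, 0, 0, -1.5, -1, 0, 0, 0, 0, 0, -1.5, -1, 0, 0, 0, 0, 0, -1.5, -1]}}

```text
clock: 58.93
eef_pos: [662.6, 91.7, 279.6]
tcp_rot: [-1.592, -1.44, -0.938]
contact_force: [0.3, 0.5, -0.1]
opening: 0.737
grasp_force: 39.6
```

```bash
python3 - <<'E'
from ik import *
n=[405.5,-337.3,54];F=-10*d
plan([("carry",*gp([560,-180,290],10*d,20*d,np.pi)),("carry2",*gp([430,-330,240],F,20*d,np.pi)),("above",*gp([n[0],n[1],74],F,30*d,np.pi)),("place",*gp(n,F,30*d,np.pi)),("back",*gp(n,F,30*d,np.pi,OFF-90))])
E
```

```text
carry sh [ 0.0128  0.1888 -0.1856] rv [-0.454 -0.312 -0.051] rows 7 jmax/row 0.07 err 0.0 q [-0.72  0.24  2.33  1.97  0.92 -1.01]
carry2 sh [-0.1009  0.1457 -0.1311] rv [-0.328 -0.     0.119] rows 6 jmax/row 0.07 err 0.0 q [-1.12  0.34  2.44  2.05  1.03 -1.23]
above sh [-0.1749  0.0114  0.0343] rv [ 0.    -0.175  0.   ] rows 5 jmax/row 0.07 err 0.0 q [-1.14  0.7   2.42  2.17  1.04 -1.55]
place sh [-0.0173 -0.      0.01  ] rv [0. 0. 0.] rows 1 jmax/row 0.06 err 0.0 q [-1.14  0.76  2.41  2.19  1.07 -1.6 ]
back sh [-0.    0.   -0.09] rv [0. 0. 0.] rows 3 jmax/row 0.09 err 0.0 q [-1.37  0.63  2.5   1.94  1.04 -1.56]
```

Call:
{"name": "send_rows", "arguments": {"targets": [0.013, 0.189, -0.186, -0.454, -0.312, -0.051, -1, 0.013, 0.189, -0.186, -0.454, -0.312, -0.051, -1, 0.013, 0.189, -0.186, -0.454, -0.312, -0.051, -1, 0.013, 0.189, -0.186, -0.454, -0.312, -0.051, -1, 0.013, 0.189, -0.186, -0.454, -0.312, -0.051, -1, 0.013, 0.189, -0.186, -0.454, -0.312, -0.051, -1, 0.013, 0.189, -0.186, -0.454, -0.312, -0.051, -1, 0.013, 0.189, -0.186, -0.454, -0.312, -0.051, -1, 0.013, 0.189, -0.186, -0.454, -0.312, -0.051, -1]}}

```text
clock: 59.68
eef_pos: [618.7, -171.2, 266.6]
tcp_rot: [-3.125, -1.218, 0.157]
contact_force: [-0.7, -0.3, -0.9]
opening: 0.744
grasp_force: 39.6
```

Call:
{"name": "send_rows", "arguments": {"targets": [-0.101, 0.146, -0.131, -0.328, 0, 0.119, -1, -0.101, 0.146, -0.131, -0.328, 0, 0.119, -1, -0.101, 0.146, -0.131, -0.328, 0, 0.119, -1, -0.101, 0.146, -0.131, -0.328, 0, 0.119, -1, -0.101, 0.146, -0.131, -0.328, 0, 0.119, -1, -0.101, 0.146, -0.131, -0.328, 0, 0.119, -1, -0.101, 0.146, -0.131, -0.328, 0, 0.119, -1, -0.101, 0.146, -0.131, -0.328, 0, 0.119, -1]}}

```text
clock: 60.35
eef_pos: [488.7, -340.7, 215.3]
tcp_rot: [-3.125, -1.215, -0.191]
contact_force: [-0.3, 0.6, -1.2]
opening: 0.746
grasp_force: 39.6
```

Call:
{"name": "send_rows", "arguments": {"targets": [-0.175, 0.011, 0.034, 0, -0.175, 0, -1, -0.175, 0.011, 0.034, 0, -0.175, 0, -1, -0.175, 0.011, 0.034, 0, -0.175, 0, -1, -0.175, 0.011, 0.034, 0, -0.175, 0, -1, -0.175, 0.011, 0.034, 0, -0.175, 0, -1, -0.175, 0.011, 0.034, 0, -0.175, 0, -1, -0.175, 0.011, 0.034, 0, -0.175, 0, -1, -0.175, 0.011, 0.034, 0, -0.175, 0, -1]}}

```text
clock: 61.02
eef_pos: [459.8, -345.0, 41.5]
tcp_rot: [-3.133, -1.042, -0.18]
contact_force: [0.1, -0.1, -0.9]
opening: 0.742
grasp_force: 39.6
```

```bash
python3 - <<'E'
from ik import *
n=[405.5,-337.3,54.5];F=-10*d
s=r.sense();print(s["eef_pos"],s["tcp_rot"])
plan([("place",*gp(n,F,30*d,np.pi))])
f=cam("top");rims(f,83,(465,180,560,380))
E
```

```text
[ 459.834  -344.9894   41.465 ] [-3.1329 -1.0423 -0.1798]
place sh [-0.0161  0.0019  0.0101] rv [-0.004  0.005 -0.003] rows 1 jmax/row 0.07 err 0.0 q [-1.14  0.76  2.41  2.19  1.06 -1.6 ]
px 479 301 548 379 y range [-266.8 -406.5] x range [445.4 291.7]
px 489 252 529 285 y range [-291.3 -374.8] x range [544.1 475.2]
px 489 203 529 239 y range [-294.8 -379.5] x range [646.  568.7]
```

Call:
{"name": "send_rows", "arguments": {"targets": [-0.008, 0.002, 0.005, -0.004, 0.005, -0.003, -1, -0.016, 0.002, 0.01, -0.004, 0.005, -0.003, -1, -0.016, 0.002, 0.01, -0.004, 0.005, -0.003, -1, -0.016, 0.002, 0.01, -0.004, 0.005, -0.003, -1, -0.016, 0.002, 0.01, -0.004, 0.005, -0.003, -1]}}

```text
clock: 61.48
eef_pos: [459.4, -348.1, 22.7]
tcp_rot: [3.14, -1.047, -0.175]
contact_force: [-0.4, -0.7, -0.9]
opening: 0.74
grasp_force: 39.6
```

Call:
{"name": "send_rows", "arguments": {"targets": [0, 0, 0, 0, 0, 0, -1, 0, 0, 0, 0, 0, 0, 0.7, 0, 0, 0, 0, 0, 0, 1, 0, 0, 0, 0, 0, 0, 1, 0, 0, 0, 0, 0, 0, 1, 0, 0, 0, 0, 0, 0, 1, 0, 0, -0.03, 0, 0, 0, 1, 0, 0, -0.07, 0, 0, 0, 1, 0, 0, -0.09, 0, 0, 0, 1, 0, 0, -0.09, 0, 0, 0, 1]}}

```text
clock: 62.32
eef_pos: [380.1, -333.7, 67.3]
tcp_rot: [-3.139, -1.046, -0.181]
contact_force: [-0.1, -0.7, 0.1]
opening: 1.0
grasp_force: 0.0
```

Call:
{"name": "send_rows", "arguments": {"targets": [0.035, 0, -0.01, 0, 0, 0, 1, 0.07, 0, -0.02, 0, 0, 0, 1, 0.105, 0, -0.03, 0, 0, 0, 1, 0.14, 0, -0.04, 0, 0, 0, 1, 0.175, 0, -0.05, 0, 0, 0, 1, 0.175, 0, -0.05, 0, 0, 0, 1]}}

```text
clock: 62.82
eef_pos: [428.6, -344.4, 250.6]
tcp_rot: [3.13, -1.054, -0.166]
contact_force: [0.3, -1.8, 1.0]
opening: 0.998
grasp_force: 0.0
```

```bash
python3 - <<'E'
from ik import *
f=cam("top");rims(f,83,(465,180,560,380));print(r.sense()["qpos"],r.sense()["eef_pos"])
Rd=Ro.from_euler('xyz',[np.pi,0,np.pi/2]);R2=Ro.from_euler('xyz',[np.pi,0,-np.pi/2])
for R in(Rd,R2):plan([("lift",np.array([430,-280,290.]),tool(0,60*d,np.pi)),("down",np.array([480,-200,290.]),R),("over",np.array([546,-123.4,230.]),R)])
E
```

```text
px 483 302 559 379 y range [-274.8 -428.6] x range [443.6 291.8]
px 488 252 529 285 y range [-289.3 -374.8] x range [544.  475.2]
px 489 203 529 239 y range [-294.8 -379.5] x range [646.  568.7]
[-1.2337  0.0718  2.3994  1.6064  0.857  -0.781 ] [ 427.6816 -343.3258  247.39  ]
lift sh [ 0.033  -0.0625 -0.0289] rv [ 0.13  -0.526 -0.12 ] rows 5 jmax/row 0.28 err 0.0 q [-0.87 -0.12  2.07  0.51  0.9   0.44]
down sh [ 0.0433 -0.08    0.025 ] rv [ 0.41  -0.41  -1.532] rows 14 jmax/row 0.07 err 0.0 q [-0.39  0.1   1.73  0.    1.3  -0.39]
over sh [0.0766 0.066  0.06  ] rv [0. 0. 0.] rows 3 jmax/row 0.06 err 0.0 q [-0.22  0.22  1.73  0.    1.19 -0.22]
lift sh [ 0.033  -0.0625 -0.0289] rv [ 0.13  -0.526 -0.12 ] rows 5 jmax/row 0.28 err 0.0 q [-0.87 -0.12  2.07  0.51  0.9   0.44]
down sh [ 0.0433 -0.08    0.025 ] rv [-0.41  -0.41   1.532] rows 14 jmax/row 0.22 err 0.0 q [-0.39  0.1   1.73  0.    1.3   2.75]
over sh [-0.0766 -0.066   0.06  ] rv [0. 0. 0.] rows 3 jmax/row 0.06 err 0.0 q [-0.22  0.22  1.73  0.    1.19  2.92]
```

Call:
{"name": "send_rows", "arguments": {"targets": [0.033, -0.062, -0.029, 0.13, -0.526, -0.12, 1, 0.033, -0.062, -0.029, 0.13, -0.526, -0.12, 1, 0.033, -0.062, -0.029, 0.13, -0.526, -0.12, 1, 0.033, -0.062, -0.029, 0.13, -0.526, -0.12, 1, 0.033, -0.062, -0.029, 0.13, -0.526, -0.12, 1, 0.033, -0.062, -0.029, 0.13, -0.526, -0.12, 1, 0.033, -0.062, -0.029, 0.13, -0.526, -0.12, 1, 0.033, -0.062, -0.029, 0.13, -0.526, -0.12, 1, 0.033, -0.062, -0.029, 0.13, -0.526, -0.12, 1, 0.033, -0.062, -0.029, 0.13, -0.526, -0.12, 1]}}

```text
clock: 63.7
eef_pos: [428.0, -277.9, 283.5]
tcp_rot: [-3.127, -0.519, -0.007]
contact_force: [-0.9, -0.4, -0.2]
opening: 0.999
grasp_force: 0.0
```

Call:
{"name": "send_rows", "arguments": {"targets": [0.043, -0.08, 0.025, 0.41, -0.41, -1.532, 1, 0.043, -0.08, 0.025, 0.41, -0.41, -1.532, 1, 0.043, -0.08, 0.025, 0.41, -0.41, -1.532, 1, 0.043, -0.08, 0.025, 0.41, -0.41, -1.532, 1, 0.043, -0.08, 0.025, 0.41, -0.41, -1.532, 1, 0.043, -0.08, 0.025, 0.41, -0.41, -1.532, 1, 0.043, -0.08, 0.025, 0.41, -0.41, -1.532, 1, 0.043, -0.08, 0.025, 0.41, -0.41, -1.532, 1, 0.043, -0.08, 0.025, 0.41, -0.41, -1.532, 1, 0.043, -0.08, 0.025, 0.41, -0.41, -1.532, 1, 0.043, -0.08, 0.025, 0.41, -0.41, -1.532, 1, 0.043, -0.08, 0.025, 0.41, -0.41, -1.532, 1]}}

```text
clock: 64.7
eef_pos: [476.6, -199.1, 284.0]
tcp_rot: [3.118, -0.048, 1.446]
contact_force: [0.5, 0.1, -0.3]
opening: 0.998
grasp_force: 0.0
```

```bash
python3 - <<'E'
from ik import *
s=r.sense();print(s["qpos"],s["eef_pos"],s["tcp_rot"])
f=cam("top");g=cam("scene");a,b=knob(f,g);print(a,b,tri(f,a,g,b));print(len(incuv(f)),scenecount(g))
rims(f,83,(465,180,560,380))
H,S,V=masks(f);
for c in blobs((abs(H-115)<12)&(S>130)&(V>60),8,(274,182,376,283)):print(c.reshape(-1,2).mean(0),cv2.contourArea(c))
Rd=Ro.from_euler('xyz',[np.pi,0,np.pi/2])
plan([("over",np.array([546,-123.4,200.]),Rd),("grip",np.array([546,-123.4,108.]),Rd)])
E
```

```text
[-0.4376  0.0964  1.757   0.0551  1.2808 -0.3281] [ 476.6214 -199.0569  284.0126] [ 3.1178 -0.0478  1.4463]
(411.2608642578125, 242.3478240966797) (260.9166564941406, 216.6666717529297) (array([ 545.5271, -123.1747,  166.3275]), np.float64(0.9519049618158805))
4 [([310.0, 280.0], 9.0), ([300.0, 268.0], 102.0), ([312.0, 264.0], 23.5)]
px 497 180 552 241 y range [-312.1 -428.7] x range [695.7 565.1]
[344.55 246.5 ] 26.0
[352.5    239.0625] 18.0
[338.8462 230.2308] 12.5
[364.3846 226.6923] 14.5
[346.4 223.8] 14.5
[344.3333 213.4   ] 14.5
over sh [0.079  0.0563 0.0894] rv [ 0.028 -0.047 -0.127] rows 4 jmax/row 0.06 err 0.0 q [-0.22  0.24  1.77 -0.    1.13 -0.22]
grip sh [ 0.    -0.     0.092] rv [0. 0. 0.] rows 3 jmax/row 0.06 err 0.0 q [-0.22  0.35  1.85  0.    0.94 -0.22]
```

Call:
{"name": "send_rows", "arguments": {"targets": [0.079, 0.056, 0.05, 0.028, -0.047, -0.127, 1, 0.079, 0.056, 0.05, 0.028, -0.047, -0.127, 1, 0.079, 0.056, 0.05, 0.028, -0.047, -0.127, 1, 0.079, 0.056, 0.089, 0.028, -0.047, -0.127, 1, 0.079, 0.056, 0.089, 0.028, -0.047, -0.127, 1, 0.079, 0.056, 0.089, 0.028, -0.047, -0.127, 1], "grip_force": 25}}

```text
clock: 65.3
eef_pos: [544.0, -124.7, 199.9]
tcp_rot: [-3.138, 0.001, 1.564]
contact_force: [0.2, -0.5, 0.4]
opening: 1.001
grasp_force: 0.0
```

```bash
python3 - <<'E'
from ik import *
Rd=Ro.from_euler('xyz',[np.pi,0,np.pi/2])
plan([("grip",np.array([546,-123.4,108.]),Rd)])
E
```

```text
grip sh [0.0014 0.0023 0.0919] rv [-0.003  0.001 -0.006] rows 3 jmax/row 0.06 err 0.0 q [-0.22  0.35  1.85  0.    0.94 -0.22]
```

Call:
{"name": "send_rows", "arguments": {"targets": [0.001, 0.002, 0.03, 0, 0, -0.006, 1, 0.001, 0.002, 0.06, 0, 0, -0.006, 1, 0.001, 0.002, 0.09, 0, 0, -0.006, 1, 0.001, 0.002, 0.092, 0, 0, -0.006, 1, 0.001, 0.002, 0.092, 0, 0, -0.006, 1, 0.001, 0.002, 0.092, 0, 0, -0.006, 0, 0.001, 0.002, 0.092, 0, 0, -0.006, -0.5, 0.001, 0.002, 0.092, 0, 0, -0.006, -1, 0.001, 0.002, 0.092, 0, 0, -0.006, -1, 0.001, 0.002, 0.092, 0, 0, -0.006, -1, 0.001, 0.002, 0.092, 0, 0, -0.006, -1]}}

```text
clock: 66.22
eef_pos: [549.2, -124.6, 111.2]
tcp_rot: [3.139, 0.005, 1.573]
contact_force: [-2.9, 0.2, 6.4]
opening: 0.26
grasp_force: 24.0
```

```bash
python3 - <<'E'
from ik import *
s=r.sense();print(s["eef_pos"],s["opening"],s["grasp_force"],s["contact_force"])
f=cam("top");g=cam("scene")
try:
  a,b=knob(f,g);print(a,b,tri(f,a,g,b))
except Exception as e:print(e)
E
```

```text
[ 549.223  -124.5939  111.1504] 0.2599465558201423 23.981357663869858 [-2.9205  0.2473  6.3618]
max() iterable argument is empty
```

Call:
{"name": "send_rows", "arguments": {"targets": [0, 0.01, -0.003, 0, 0, 0, -1, 0, 0.02, -0.006, 0, 0, 0, -1, 0, 0.03, -0.008, 0, 0, 0, -1, 0, 0.04, -0.009, 0, 0, 0, -1, 0, 0.048, -0.009, 0, 0, 0, -1, 0, 0.054, -0.009, 0, 0, 0, -1, 0, 0.054, -0.009, 0, 0, 0, -1, 0, 0.054, -0.009, 0, 0, 0, -1, 0, 0.054, -0.009, 0, 0, 0, -1]}}

```text
clock: 67.07
eef_pos: [603.5, -124.1, 119.5]
tcp_rot: [3.138, 0.004, 1.573]
contact_force: [-0.8, 3.3, 3.4]
opening: 0.26
grasp_force: 25.3
```

```bash
python3 - <<'E'
from ik import *
s=r.sense();print(s["eef_pos"],s["opening"],s["grasp_force"],s["contact_force"])
E
```

```text
[ 603.5442 -124.0634  119.4909] 0.2603221594246473 25.27070850133896 [-0.84    3.3341  3.3867]
```

Knob moved; I open, rise clear and measure.

Call:
{"name": "send_rows", "arguments": {"targets": [0, 0, 0, 0, 0, 0, -0.3, 0, 0, 0, 0, 0, 0, 0.3, 0, 0, 0, 0, 0, 0, 1, 0, 0, 0, 0, 0, 0, 1, 0, 0, 0, 0, 0, 0, 1, 0, 0, 0, 0, 0, 0, 1, 0, 0, -0.04, 0, 0, 0, 1, 0, 0, -0.08, 0, 0, 0, 1, 0, 0, -0.12, 0, 0, 0, 1, 0, 0, -0.16, 0, 0, 0, 1, 0, 0, -0.16, 0, 0, 0, 1]}}

```text
clock: 67.98
eef_pos: [606.7, -124.5, 288.4]
tcp_rot: [3.127, 0.007, 1.573]
contact_force: [1.5, -0.0, 0.9]
opening: 0.996
grasp_force: 0.0
```

Call:
{"name": "send_rows", "arguments": {"targets": [-0.1, -0.25, -0.02, 0, 0, 0, 1, -0.1, -0.25, -0.02, 0, 0, 0, 1, -0.1, -0.25, -0.02, 0, 0, 0, 1, -0.1, -0.25, -0.02, 0, 0, 0, 1, -0.1, -0.25, -0.02, 0, 0, 0, 1, -0.1, -0.25, -0.02, 0, 0, 0, 1, -0.1, -0.25, -0.02, 0, 0, 0, 1, -0.1, -0.25, -0.02, 0, 0, 0, 1, -0.1, -0.25, -0.02, 0, 0, 0, 1]}}

```text
clock: 68.73
eef_pos: [352.5, -224.7, 299.6]
tcp_rot: [3.138, 0.005, 1.571]
contact_force: [0.4, 1.1, -0.4]
opening: 1.0
grasp_force: 0.0
```

```bash
python3 - <<'E'
from ik import *
s=r.sense();print(s["eef_pos"],s["qpos"])
f=cam("top");g=cam("scene")
def reds(f,box):
    H,S,V=masks(f);return [(cv2.minEnclosingCircle(c)) for c in blobs(((H<6)|(H>174))&(S>150)&(V>80),6,box)]
a=reds(f,(380,180,430,260));b=reds(g,(240,190,285,295));print(a,b)
for x in a:
    for y in b:
        P,e=tri(f,x[0],g,y[0])
        if e<6:print(P,e,"lean",np.arctan2(P[0]-586.5,P[2]-75))
rims(f,83,(465,180,560,380))
cv2.imwrite("pics/end.png",np.hstack([cv2.resize(g["color"][190:310,140:270],(433,400),interpolation=2),cv2.resize(f["color"][170:370,370:545],(350,400),interpolation=2)]))
E
```

```text
[ 352.5329 -224.6743  299.6458] [-0.5688 -0.086   1.9055 -0.0025  1.3165 -0.5683]
[((411.1000061035156, 210.89999389648438), 5.515524387359619), ((390.1666564941406, 188.8333282470703), 3.3748486042022705)] [((268.5, 282.5), 2.9155757427215576), ((257.0, 229.0), 4.472236156463623)]
[ 603.5599 -122.5053  175.5762] 1.8006630357083004 lean 0.16802197312793296
[674.0034 -95.8487  69.5805] 0.5917607090887942 lean 1.6326518342281902
px 488 300 559 379 y range [-284.7 -428.7] x range [447.6 291.9]
px 489 252 529 285 y range [-291.3 -374.8] x range [544.1 475.2]
px 489 203 529 239 y range [-294.8 -379.5] x range [646.  568.7]
```

View pics/end.png

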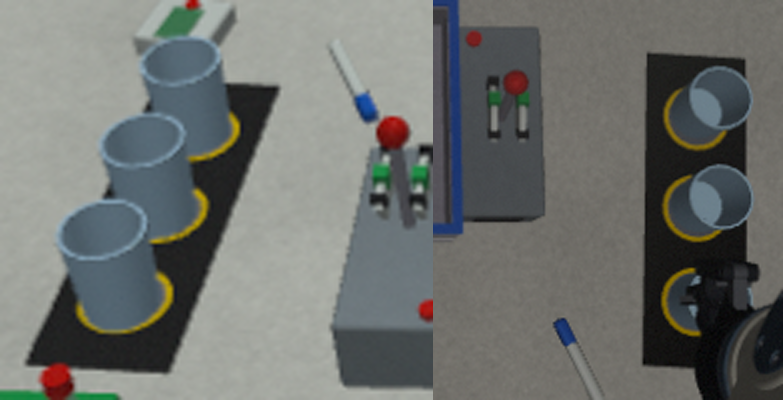

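```bash
python3 - <<'E'
from ik import *
g=cam("scene");H,S,V=masks(g);m=(abs(H-102)<10)&(S>35)
t=np.linspace(0,2*np.pi,90);C=np.c_[np.cos(t),np.sin(t),0*t]
for n in([407,-337.3],[507.3,-342.1],[607.8,-346.9]):
    foot=proj(g,C*29+[n[0],n[1],3]);rim=proj(g,C*33+[n[0],n[1],83])
    print("pred foot bottom",foot[:,1].max(),"rim x",rim[:,0].min(),rim[:,0].max(),"top",rim[:,1].min())
    # measured: left/right mask extents on the rim's centre row, lowest mask pixel on foot's centre column
    row=int(round(rim[:,1].mean()));xs=np.nonzero(m[row,int(rim[:,0].min())-6:int(rim[:,0].max())+7])[0]+int(rim[:,0].min())-6
    col=int(round(foot[:,0].mean()));ys=np.nonzero(m[int(rim[:,1].max()):int(foot[:,1].max())+8,col])[0]+int(rim[:,1].max())
    c2=int(round(rim[:,0].mean()));yt=np.nonzero(m[int(rim[:,1].min())-6:row,c2])[0]+int(rim[:,1].min())-6
    print("   meas foot",ys.max()+.5,"rim x",xs.min()-.5,xs.max()+.5,"top",yt.min()-.5)
s=r.sense();print(s["contact_force"],s["qvel"],s["clock"])
E
```

```text
pred foot bottom 236.41085403827555 rim x 181.90390073931704 206.29857449853182 top 200.1821010708326
   meas foot 235.5 rim x 181.5 205.5 top 200.5
pred foot bottom 260.8929486642536 rim x 170.27750346959493 196.01221330482605 top 222.9016263496002
   meas foot 259.5 rim x 169.5 202.5 top 222.5
pred foot bottom 288.0742911189804 rim x 157.3129824475044 184.5740565201807 top 248.12480660095002
   meas foot 287.5 rim x 157.5 190.5 top 248.5
[-0.0703 -0.3841 -0.2992] [ 0.0082  0.0053 -0.0021 -0.0006  0.0056 -0.0025] 68.8833
```

Call:
{"name": "send_rows", "arguments": {"targets": [0, 0, 0, 0, 0, 0, 1, 0, 0, 0, 0, 0, 0, 1, 0, 0, 0, 0, 0, 0, 1, 0, 0, 0, 0, 0, 0, 1]}}

```text
clock: 69.22
eef_pos: [353.3, -224.0, 299.1]
tcp_rot: [3.14, 0.004, 1.574]
contact_force: [-0.5, 1.0, 1.4]
opening: 1.002
grasp_force: 0.0
```

```bash
python3 -c "
from rig import r
print(r.sign_off())"
```

```text
the job is handed in; nothing more can be done
None
```

The job is handed in at about 69 s, though the sign-off gave no verdict: all seven cuvettes are in the basin, the lever measures about 0.77 rad (green notch is 0.75), and the three beakers stand upright on their rings, each within about 5 mm of centre.

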